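# Put the reagent bottles back into their own spill cups

### The arm

A 6-joint arm with a two-finger parallel gripper is mounted at the origin on a cart in front of the work surface, level with it; the furniture and walls round the work are solid. World frame = base frame: x ahead of the robot, y to its left, z up, the work surface at z = 0. Lengths are in m, angles in rad, forces in N, time in s.
With the tool pointing down it reaches from about 0.3 to 0.775 m from the base axis. Payload 14.6 kg.
Tool frame: the origin (TCP) lies at the very end of the fingers, on their centre line; the grasp point (between the pads) lies 19 mm behind it; z points along the fingers, y is the line along which they close (so a half turn about z gives the same grasp; the last joint's range is limited). The gripper opens to 85 mm and grips with 20 to 120 N. Pads are 22 mm wide; open, the fingers measure 114 mm over their backs; the gripper's body (76 mm by 85 mm) begins 54 mm behind the grasp point. The pads swing forward as they close: fully open they stand 13 mm farther back than shut.
Start: joints at [1.279, 0.3, 1.521, -0, 1.321, -0.067], TCP at [0.123, 0.536, 0.231] pointing down, gripper open.
Joint ranges: [-3.03, 3.03], [-0.79, 2.21], [0.23, 2.52], [-1.04, 4.18], [0, 3.07], [-2.55, 2.55]. Speed limits (rad/s): [2.22, 2.22, 2.57, 3.14, 3.14, 3.14].

### API

Orientations are given as a unit quaternion [w, x, y, z].
In Python, from bench import * gives the robot as it stands. The module is installed in compiled form; this text tells all that it offers.
- The arm moves only by the tool send_rows, never from a script. Its argument "steps" is a list of rows, each a list of 3 entries, a list of its own where there are three numbers: the shift along the tool's x, y, z scaled (see below), then the turn, a rotation vector about the tool's x, y, z scaled (see below), then the opening, from 0 (shut) to 1 (fully open). A call has exactly 8 rows; each row shifts and turns the commanded pose from where the row before left it, along the tool's axes as they then stand; what a row does not reach is not made up. The controller multiplies each number of a shift by 50 mm and each number of a turn by 6 degrees. A row lasts 1/8 s, in which the tool goes at most 62.5 mm and 10.7 degrees, less where a joint would pass 70% of its speed; a pose out of reach is approached as far as the arm can. A call with a number of a shift or a turn outside -1 to 1 is refused whole. A call with a gripper value outside its range is refused whole. The fingers move at their own pace and stop on an object; "newtons" is the grip in N (left out, the last holds). Time passes only in rows, so rows that do not move let the fingers close, or fill a call up. It gives the time, the measured TCP pose, the force, the opening and the grip force at its end, in the units of the state.
- observe(): the state, without advancing time (a new reading comes with each control period).
- get_image(name): name is "side" or "top" or "wrist"; returns the picture (420x560x3 uint8, blue, green, red); there is no depth.
- calibration(name): a dict with "fovy" (degrees; the focal length in pixels is half the picture's height over the tangent of half this angle, whatever the lens; pixels are square), "cx", "cy" (the principal point, pixels), "k1" (the pictures are not rectified: a ray, as slopes to the right and down, at radius r is drawn at 1 + k1 r^2 times it, then the intrinsics apply), "rvec" (rotation vector, rad) and "tvec" (3), from world to camera coordinates, as OpenCV has them; the wrist camera has in their place "T_tool_cam" (4x4, takes a point from camera to tool coordinates, whose origin is the TCP and whose axes are the flange's). Camera axes: x right, y down, z forward; pixel columns grow to the right and rows downward; lengths in m; the calibration is good to about 2 mm. A picture is of the moment at which its call begins: read the wrist's pose just before it. calibration takes no time and is no camera call.
- job_done(): hands the job in; it is judged then, once.
Trained networks look in the newest picture that a camera, given by its name, has taken for a name from the list of things; names that differ only in an ending like _2 or _b are one class to them, and where a whole thing is asked for, a point or a joint stands for the part that bears it (a point fixed in the world has none). Each returns a list of dicts, best first, with "p" (0 to 1); they miss things now and then, are a little off and sometimes report something else, mostly with a low value. They report only what shows in the picture. A call takes as long as a camera call. They do not tell look-alikes from the thing itself.
- trace(target, camera): "mask" (420x560 bool, what is visible of it) and "pixel" ([column, row] in pixels, amid what is visible of it).
- pinpoint(target, camera): "pixel" ([column, row] in pixels: a listed point, or the origin of a listed thing).
The state is a dict: "clock": time; "qpos": joint angles; "qd": joint speeds; "joint_efforts": joint torques, N m; "ee_pos": TCP position; "eef_rot": TCP orientation; "ft_force": force on the tool from outside, world axes, zero at the start; "wrist_torque": the same for the moment, N m; "grip_width": finger opening in m; "finger_force": force on a finger pad.
Only numpy, scipy, OpenCV 4.12 (cv2) and the standard library are available. Lean on these libraries where they do the work, as an engineer would, in place of code of your own. Each camera call takes 0.05 s, during which the arm holds its last target. There are 200 camera calls.

### The job

Stand each of the four reagent bottles upright in the spill cup that has the colour of its cap: white, black, blue and red. Two bottles stand in cups that belong to others, and a cup holds only one bottle, so mind the order. Set them down gently, do not drop or tip any, and leave everything else, such as the beaker and the small dropper bottle near them, where it stands.

Things in the scene. Friction and masses are not known exactly. Their poses are not given: they have to be found in the camera images.
- bottle_white: Translucent white plastic reagent bottle with a white ribbed screw cap, loose, round, 60 to 200 g: body 60 mm in diameter, its shoulder ends 72 mm above the underside; the cap, 37 mm in diameter, reaches from there to 108 mm (firm to grip up to 100 mm). Origin at the centre of the underside, z up along the bottle.
- bottle_black: Brown glass reagent bottle with a black ribbed screw cap, loose, round, 60 to 200 g: body 48 mm in diameter, its shoulder ends 54 mm above the underside; the cap, 30 mm in diameter, reaches from there to 85 mm (firm to grip up to 77 mm). Origin at the centre of the underside, z up along the bottle.
- bottle_blue: Brown glass reagent bottle with a blue ribbed screw cap, loose, round, 60 to 200 g: body 42 mm in diameter, its shoulder ends 49 mm above the underside; the cap, 26 mm in diameter, reaches from there to 77 mm (firm to grip up to 69 mm). Origin at the centre of the underside, z up along the bottle.
- bottle_red: Brown glass reagent bottle with a red ribbed screw cap, loose, round, 60 to 200 g: body 38 mm in diameter, its shoulder ends 44 mm above the underside; the cap, 24 mm in diameter, reaches from there to 72 mm (firm to grip up to 64 mm). Origin at the centre of the underside, z up along the bottle.
- cup_white: Low round white plastic spill cup on a thin dark rubber foot, fixed to the worktop: inside diameter 78 mm, outside 84 mm, foot 90 mm, rim 14 mm above the worktop, inner floor 4 mm above it. Origin at the centre of its underside, on the worktop.
- cup_black: Low round black plastic spill cup on a thin dark rubber foot, fixed to the worktop: inside diameter 66 mm, outside 72 mm, foot 78 mm, rim 14 mm above the worktop, inner floor 4 mm above it. Origin at the centre of its underside, on the worktop.
- cup_blue: Low round blue plastic spill cup on a thin dark rubber foot, fixed to the worktop: inside diameter 60 mm, outside 66 mm, foot 72 mm, rim 14 mm above the worktop, inner floor 4 mm above it. Origin at the centre of its underside, on the worktop.
- cup_red: Low round red plastic spill cup on a thin dark rubber foot, fixed to the worktop: inside diameter 56 mm, outside 62 mm, foot 68 mm, rim 14 mm above the worktop, inner floor 4 mm above it. Origin at the centre of its underside, on the worktop.
- beaker: Empty clear glass beaker, loose, 58 mm in diameter, 72 mm high; a bystander to the right of the balance, close to the blue- and white-capped bottles (another beaker, at the far right behind the vial rack, is not meant). Origin at the centre of its underside.
- dropper_bottle: Small brown dropper bottle with a black rubber bulb, loose, 33 mm in diameter, 102 mm high; a bystander between the balance and the light source (another dropper bottle, at the far right by the timer, is not meant). Origin at the centre of its underside.
There are look-alikes about, which are no part of the job. Leave any green look-alike of the cup_black alone.

How it is judged:
By the outcome, as a careful person would: the job done as asked, in the order asked, and still so for the second after the job is handed in, with the robot touching nothing.
It also fails if it takes over 112 s, if anything falls off the work surface, if the arm or the gripper's body presses on something with over 40 N, if the wrist force passes 120 N, or if a joint passes its speed limit or range.

## Working session

There is one attempt and no reset: what is moved stays moved. The work goes in short steps, Python scripts to look and compute and a tool call to move; the robot and the scene stay as the last step left them, time stands still between calls to the robot, and variables do not carry over. Pictures are saved under pics/ and viewed, at most 14 in all, crops included, and the job is handed in when it is done.

Besides the shell and the picture viewer there is one more tool, called after "Request:" as name([rows], argument=value, ...), one row to a line, values as JSON. send_rows: Moves the arm, as the interface text tells. Shifts and turns lie within -1 to 1; 1 stands for 50 mm of shift or 6 degrees of turn. Its arguments: {"type":"object","properties":{"steps":{"type":"array","items":{"type":"array"}},"newtons":{"type":"number"}},"required":["steps"]}

```bash
mkdir -p pics; ls; python3 - <<'E'
from bench import *
import cv2
s=observe(); print({k:(v if not hasattr(v,'round') else v) for k,v in s.items()})
for n in("side","top","wrist"):
    print(n,calibration(n)); cv2.imwrite(f"pics/{n}0.png",get_image(n))
E
```

```text
pics
{'clock': 0.0, 'qpos': array([ 1.27942690e+00,  3.00484247e-01,  1.52159655e+00,  2.90447650e-06,
        1.32070660e+00, -6.66068541e-02]), 'qd': array([ 0.00156027,  0.00172731, -0.00021332, -0.00040996,  0.00130614,
       -0.00022182]), 'joint_efforts': array([-5.51064022e-04, -5.43503737e+01, -3.61786473e+01, -1.66113277e-04,
        4.25068007e-03, -3.34404172e-05]), 'ee_pos': array([0.12251773, 0.53593334, 0.23070756]), 'eef_rot': array([-1.07736836e-04,  1.12145221e-01,  9.93691649e-01, -5.87577886e-04]), 'ft_force': array([0.27133216, 0.53764604, 0.48867703]), 'wrist_torque': array([-0.00695144, -0.01672164, -0.07550067]), 'finger_force': 0.0, 'grip_width': 0.08487568598250253}
side {'fovy': 49.77195547872934, 'cx': 286.58895663370896, 'cy': 206.54776568290035, 'k1': -0.10768033192164535, 'rvec': array([ 2.2054731 ,  0.03181723, -0.03248612]), 'tvec': array([-0.52809753, -0.01581373,  1.30003304])}
top {'fovy': 55.079548324753816, 'cx': 281.030870616131, 'cy': 209.8568665549821, 'k1': -0.06577625895263219, 'rvec': array([ 2.12340944, -2.09320279,  0.22889869]), 'tvec': array([-0.06459608,  0.56483348,  1.07247393])}
wrist {'fovy': 69.5959425314547, 'cx': 279.75189127507974, 'cy': 210.0560563626807, 'k1': -0.0013092906658627352, 'T_tool_cam': array([[-7.31403203e-05, -9.51662714e-01, -3.07145037e-01,
         7.90993418e-02],
       [ 9.99999910e-01,  5.88579794e-05, -4.20495996e-04,
         1.20977753e-03],
       [ 4.18248297e-04, -3.07145040e-01,  9.51662624e-01,
        -1.41699968e-01],
       [ 0.00000000e+00,  0.00000000e+00,  0.00000000e+00,
         1.00000000e+00]])}
```

View pics/top0.png

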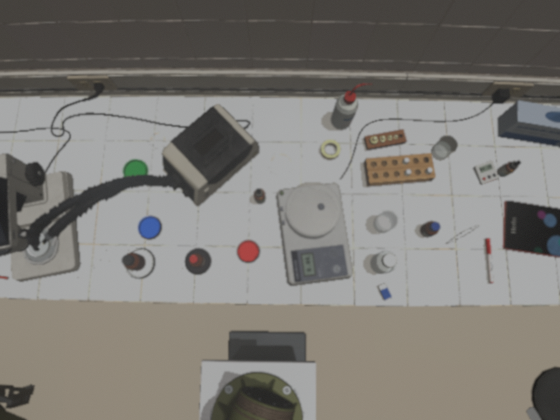

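View pics/side0.png

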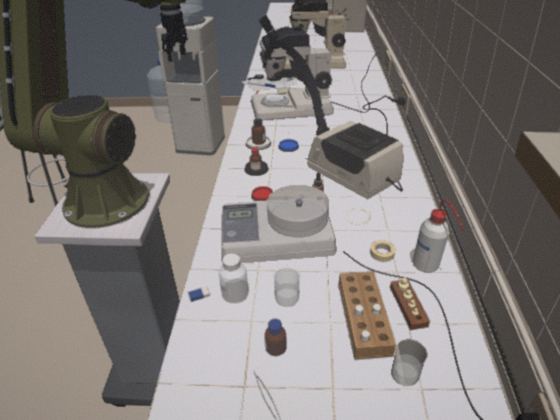

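Top view: the empty cups are blue at (149,227) and red at (248,251). The white cup (139,263) holds the black-capped bottle, and the black cup (197,261) holds the red-capped one. The white bottle is at (385,262), the blue bottle at (430,228), the beaker at (385,222) and the dropper at (259,196). The green look-alike is at (136,170). In the side view the gooseneck lamp arches over the microscope side, with its lower end near (320,130).

```bash
cat > h.py <<'E'
from bench import *
import numpy as np, cv2
from scipy.spatial.transform import Rotation as R
def cam(n,s=None):
    c=calibration(n); f=210/np.tan(np.radians(c["fovy"]/2))
    if n=="wrist":
        T=np.array(c["T_tool_cam"]); W=np.eye(4); q=s["eef_rot"]
        W[:3,:3]=R.from_quat([q[1],q[2],q[3],q[0]]).as_matrix(); W[:3,3]=s["ee_pos"]
        M=np.linalg.inv(W@T); Rm,t=M[:3,:3],M[:3,3]
    else: Rm=R.from_rotvec(c["rvec"]).as_matrix(); t=np.array(c["tvec"])
    return dict(f=f,c=c,R=Rm,t=t,o=-Rm.T@t)
def ray(C,px):
    d=(np.array(px,float)-[C["c"]["cx"],C["c"]["cy"]])/C["f"]; u=d.copy()
    for _ in range(20): u=d/(1+C["c"]["k1"]*(u@u))
    v=C["R"].T@np.r_[u,1]; return C["o"],v/np.linalg.norm(v)
def plane(C,px,z):
    o,v=ray(C,px); return o+v*(z-o[2])/v[2]
def proj(C,P):
    p=C["R"]@np.array(P)+C["t"]; u=p[:2]/p[2]; u=u*(1+C["c"]["k1"]*(u@u)); return u*C["f"]+[C["c"]["cx"],C["c"]["cy"]]
def tri(rs):
    A=sum(np.eye(3)-np.outer(v,v) for o,v in rs); b=sum((np.eye(3)-np.outer(v,v))@o for o,v in rs)
    P=np.linalg.solve(A,b); return P,max(np.linalg.norm(np.cross(P-o,v)) for o,v in rs)
E
python3 - <<'E'
from h import *
np.set_printoptions(precision=4,suppress=True)
C={n:cam(n) for n in("side","top")}
for n in C: get_image(n); print(n,C[n]["o"])
for t in ["bottle_white","bottle_black","bottle_blue","bottle_red","cup_white","cup_black","cup_blue","cup_red","beaker","dropper_bottle"]:
    r={n:pinpoint(t,n) for n in C}
    print(t,{n:[(np.round(d["pixel"],1).tolist(),round(d["p"],2),plane(C[n],d["pixel"],0)[:2].round(3).tolist()) for d in r[n][:2]] for n in C})
    if all(r.values()): print("   tri",*tri([ray(C[n],r[n][0]["pixel"]) for n in C]))
# gooseneck: rough
E
```

```text
side [ 0.5735 -1.0368  0.7519]
top [ 0.3237 -0.0569  1.1685]
bottle_white {'side': [([230.9, 291.8], 0.57, [0.415, -0.342])], 'top': [([376.7, 262.5], 0.61, [0.427, -0.336])]}
   tri [ 0.4208 -0.3383 -0.0018] 0.006183959358337816
bottle_black {'side': [([259.6, 143.1], 0.61, [0.422, 0.353]), ([255.2, 143.3], 0.43, [0.407, 0.352])], 'top': [([138.5, 259.2], 0.62, [0.426, 0.357])]}
   tri [ 0.4238  0.3572 -0.0017] 0.002018997384557692
bottle_blue {'side': [([277.9, 349.1], 0.89, [0.528, -0.492]), ([232.3, 295.2], 0.33, [0.42, -0.352])], 'top': [([426.6, 231.5], 0.62, [0.52, -0.489])]}
   tri [ 0.5243 -0.4899 -0.0046] 0.003918466915106313
bottle_red {'side': [([257.2, 168.2], 0.79, [0.429, 0.187])], 'top': [([201.0, 259.4], 0.61, [0.429, 0.174])]}
   tri [0.429  0.1722 0.0086] 0.0012763109105911905
cup_white {'side': [([257.5, 145.4], 0.47, [0.416, 0.336]), ([263.6, 193.6], 0.39, [0.46, 0.046])], 'top': [([139.0, 264.0], 0.74, [0.412, 0.354])]}
   tri [ 0.4133  0.359  -0.0125] 0.0005753116267378716
cup_black {'side': [([256.6, 167.5], 0.72, [0.426, 0.191])], 'top': [([196.7, 259.5], 0.71, [0.428, 0.186]), ([135.6, 172.7], 0.67, [0.689, 0.39])]}
   tri [0.4274 0.1853 0.0035] 0.0003802794470672092
cup_blue {'side': [([290.0, 145.2], 0.67, [0.528, 0.339])], 'top': [([151.1, 226.0], 0.57, [0.524, 0.328]), ([381.6, 224.1], 0.47, [0.54, -0.355])]}
   tri [0.5261 0.3262 0.0063] 0.0027400821776539905
cup_red {'side': [([263.3, 194.6], 0.82, [0.459, 0.041])], 'top': [([247.9, 252.9], 0.65, [0.45, 0.038])]}
   tri [ 0.4545  0.0389 -0.0001] 0.004911542258138902
beaker {'side': [([289.7, 294.9], 0.72, [0.547, -0.347])], 'top': [([382.5, 222.5], 0.62, [0.545, -0.358])]}
   tri [ 0.5457 -0.3554  0.008 ] 0.0021289534795980265
dropper_bottle {'side': [([287.9, 296.2], 0.24, [0.544, -0.351])], 'top': [([264.3, 198.2], 0.43, [0.614, -0.006])]}
   tri [ 0.6087 -0.0192 -0.3151] 0.08518425677946613
```

```bash
python3 - <<'E'
import cv2
a=cv2.imread("pics/top0.png")[130:300,0:290]; b=cv2.imread("pics/side0.png")[0:220,220:420]
a=cv2.convertScaleAbs(cv2.resize(a,(800,469),interpolation=3),alpha=1.8); cv2.imwrite("pics/a.png",a)
cv2.imwrite("pics/b.png",cv2.convertScaleAbs(cv2.resize(b,(545,600),interpolation=3),alpha=1.6))
E
```

```text
(no output)
```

View pics/a.png

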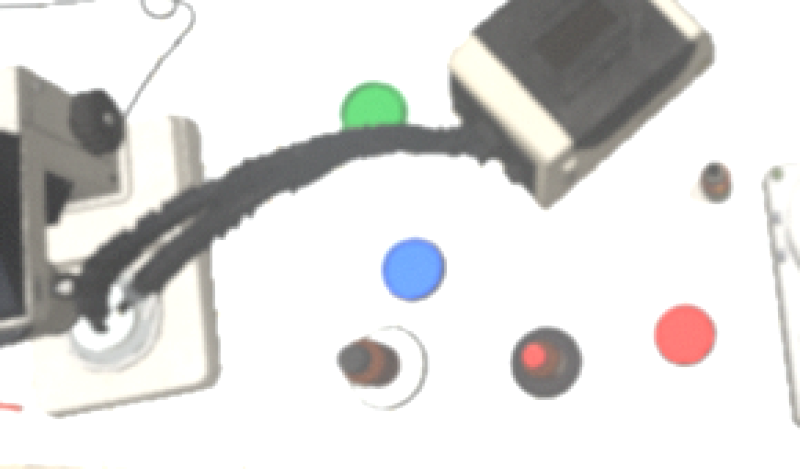

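View pics/b.png

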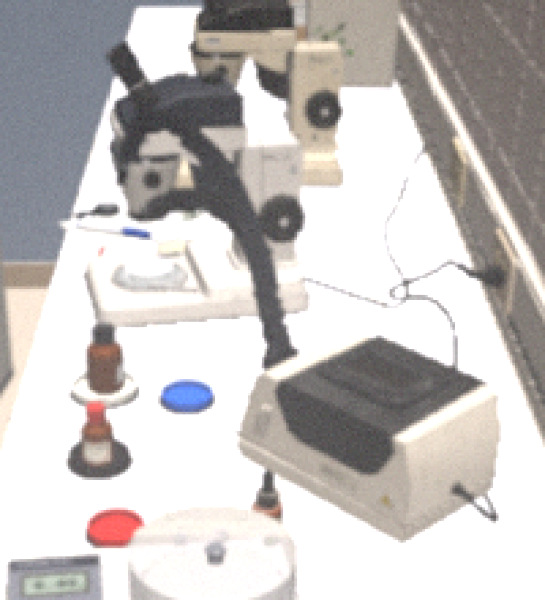

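The scene is clear: both crops confirm the cups, the green look-alike at (375,105) in the first crop, and the neck, which bends over x > 0.55. I'll turn to square axes and go above the cups.

Request:
send_rows([
  [[0,0,0],[0,0,-0.72],1],
  [[0,0,0],[0,0,-0.72],1],
  [[0,0,0],[0,0,-0.71],1],
  [[-0.5,-0.5,0],[0,0,0],1],
  [[-0.7,-0.8,0],[0,0,0],1],
  [[-0.7,-0.8,0],[0,0,0],1],
  [[-0.7,-0.8,0],[0,0,0],1],
  [[-0.7,-0.8,0],[0,0,0],1],
], newtons=40)

```text
clock: 2.25
ee_pos: [0.2885, 0.3498, 0.2315]
eef_rot: [0.0, -0.0, 1.0, 0.0]
ft_force: [1.3, 0.6, 0.0]
grip_width: 0.0853
finger_force: 0.0
```

Request:
send_rows([
  [[-0.7,-0.8,0],[0,0,0],0.8],
  [[-0.7,-0.8,0],[0,0,0],0.8],
  [[-0.7,-0.7,0],[0,0,0],0.8],
  [[-0.5,-0.5,0],[0,0,0],0.8],
  [[-0.2,-0.2,0],[0,0,0],0.8],
  [[0,0,0],[0,0,0],0.8],
  [[0,0,0],[0,0,0],0.8],
  [[0,0,0],[0,0,0],0.8],
])

```text
clock: 3.25
ee_pos: [0.4272, 0.202, 0.2314]
eef_rot: [0.0, -0.001, 1.0, 0.0]
ft_force: [-0.1, -0.0, 0.1]
grip_width: 0.0682
finger_force: 0.0
```

```bash
cat > look.py <<'E'
from h import *
import sys
np.set_printoptions(precision=4,suppress=True)
s=observe(); im=get_image("wrist"); W=cam("wrist",s); cv2.imwrite(f"pics/{sys.argv[1]}.png",im)
q=s["eef_rot"]; print("tcp",s["ee_pos"],"tool x,y",R.from_quat([q[1],q[2],q[3],q[0]]).as_matrix()[:,:2].T.round(3).tolist(),"clock",s["clock"],"q",s["qpos"])
H={"white":(72,108,37),"black":(54,85,30),"blue":(49,77,26),"red":(44,72,24)}
for t in sys.argv[2:]:
    for d in trace(t,"wrist")[:2]:
        m=d["mask"].astype(np.uint8); r=cv2.boundingRect(m); zz=0.014 if "cup" in t else 0
        c=max(cv2.findContours(m,0,2)[0],key=len); e=cv2.minEnclosingCircle(c)
        print(t,"trace",round(d["p"],2),np.round(d["pixel"],1),"bbox",r,"circ",np.round(e[0],1),round(e[1],1),"-> at z",zz,plane(W,e[0],zz))
    for d in pinpoint(t,"wrist")[:2]: print(t,"pin",round(d["p"],2),np.round(d["pixel"],1),plane(W,d["pixel"],0.004))
E
python3 look.py w1 bottle_red bottle_black cup_red cup_black cup_white cup_blue
python3 - <<'E'
from h import *
T,S=cam("top"),cam("side")
for px in [(160,180),(127,183),(105,192),(90,200),(70,212),(60,225)]:
    print(px,[(z,plane(T,px,z)[:2].round(3).tolist(),proj(S,plane(T,px,z)).round().tolist()) for z in (.1,.2,.3,.4)])
E
```

```text
tcp [0.4272 0.202  0.2314] tool x,y [[-1.0, -0.002, -0.0], [-0.002, 1.0, 0.0]] clock 3.25 q [ 0.3642  0.1262  1.7314  0.0001  1.2838 -1.2083]
bottle_red trace 0.76 [259.4 179.1] bbox (243, 162, 35, 41) circ [259.5 182. ] 20.5 -> at z 0 [0.4317 0.1776 0.    ]
bottle_red pin 0.69 [262.9 176.6] [0.4239 0.1823 0.004 ]
bottle_black trace 0.82 [418.5 175.4] bbox (387, 154, 68, 50) circ [420.5 180. ] 35.0 -> at z 0 [ 0.4288  0.3801 -0.    ]
bottle_black pin 0.93 [403.3 170.6] [0.4161 0.3553 0.004 ]
cup_red trace 0.57 [151.  202.2] bbox (122, 176, 56, 51) circ [149.6 201.8] 28.3 -> at z 0.014 [0.4538 0.042  0.014 ]
cup_red pin 0.6 [154.  200.6] [0.4551 0.0434 0.004 ]
cup_black trace 0.9 [271.2 167.8] bbox (233, 146, 62, 62) circ [263.7 176.6] 31.3 -> at z 0.014 [0.4219 0.1838 0.014 ]
cup_black pin 0.72 [263.9 177.3] [0.4248 0.1835 0.004 ]
cup_white trace 0.72 [389.5 161.8] bbox (364, 134, 73, 72) circ [401.  171.6] 38.3 -> at z 0.014 [0.4155 0.3486 0.014 ]
cup_white pin 0.59 [400.1 170.8] [0.4164 0.3514 0.004 ]
cup_white pin 0.49 [404.7 169.6] [0.4149 0.3569 0.004 ]
cup_blue trace 0.84 [379.
[... 605 characters left out ...]
, 64.0]), (0.4, [0.542, 0.252], [293.0, 35.0])]
(105, 192) [(0.1, [0.601, 0.433], [311.0, 107.0]), (0.2, [0.575, 0.387], [304.0, 85.0]), (0.3, [0.549, 0.341], [296.0, 59.0]), (0.4, [0.523, 0.295], [287.0, 30.0])]
(90, 200) [(0.1, [0.577, 0.473], [305.0, 102.0]), (0.2, [0.554, 0.423], [298.0, 81.0]), (0.3, [0.53, 0.374], [290.0, 56.0]), (0.4, [0.506, 0.324], [281.0, 28.0])]
(70, 212) [(0.1, [0.543, 0.526], [295.0, 97.0]), (0.2, [0.522, 0.471], [289.0, 76.0]), (0.3, [0.502, 0.417], [282.0, 52.0]), (0.4, [0.481, 0.362], [273.0, 25.0])]
(60, 225) [(0.1, [0.506, 0.55], [285.0, 94.0]), (0.2, [0.489, 0.493], [279.0, 73.0]), (0.3, [0.472, 0.436], [273.0, 50.0]), (0.4, [0.455, 0.379], [265.0, 23.0])]
```

View pics/w1.png

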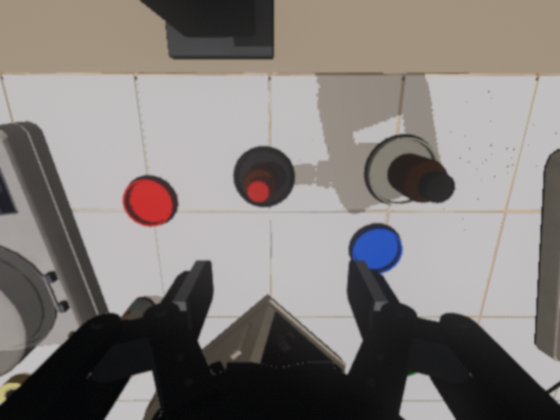

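In the wrist view the red cap is at (258,190) inside the black cup (264,177). The black cap is at (437,187) over the white cup (401,171), the red cup is at (150,202) and the blue one at (375,249). Next I'll locate the caps with several cameras.

```bash
cat > caps.py <<'E'
from h import *
np.set_printoptions(precision=4,suppress=True)
s=observe(); W={"wrist":cam("wrist",s),"top":cam("top"),"side":cam("side")}
I={n:get_image(n) for n in W}
def blob(n,box,f):
    x,y,w,h=box; hsv=cv2.cvtColor(I[n],cv2.COLOR_BGR2HSV)[y:y+h,x:x+w].astype(int)
    m=f(hsv[...,0],hsv[...,1],hsv[...,2]).astype(np.uint8)
    k,l,st,c=cv2.connectedComponentsWithStats(m); i=1+np.argmax(st[1:,4]); return c[i]+[x,y],st[i]
E
python3 - <<'E'
from caps import *
red=lambda h,s,v:((h<8)|(h>172))&(s>140)&(v>70)
dark=lambda h,s,v:(v<45)
for name,f,boxes,zt in [("red",red,{"wrist":(238,170,45,40),"top":(186,250,18,18),"side":(246,143,20,22)},.076),("black",dark,{"wrist":(418,170,42,35),"top":(120,250,14,20),"side":(248,117,22,14)},.089)]:
    c={}
    for n in boxes:
        c[n],st=blob(n,boxes[n],f); print(name,n,c[n],st[:5],"z top",plane(W[n],c[n],zt),"z mid",plane(W[n],c[n],zt-.012))
    print(" tri all",*tri([ray(W[n],c[n]) for n in c])," w+s",*tri([ray(W[n],c[n]) for n in("wrist","side")])," t+s",*tri([ray(W[n],c[n]) for n in("top","side")]))
for name,box in {"red":(112,165,76,72),"blue":(335,215,80,70)}.items():
    f=red if name=="red" else (lambda h,s,v:(abs(h-112)<15)&(s>120)&(v>60))
    c,st=blob("wrist",box,f); print("cup",name,c,st,plane(W["wrist"],c,.010))
E
```

```text
red wrist [258.4318 190.4672] [  9  10  23  22 396] z top [0.4239 0.1808 0.076 ] z mid [0.4269 0.1799 0.064 ]
red top [193.0811 258.8378] [ 4  6  7  7 37] z top [0.4229 0.1803 0.076 ] z mid [0.424  0.1829 0.064 ]
red side [254.2857 149.1429] [7 5 4 3 7] z top [0.4245 0.1739 0.076 ] z mid [0.4219 0.1954 0.064 ]
 tri all [0.4239 0.1807 0.0725] 0.0009022701034168657  w+s [0.4242 0.1804 0.0725] 0.0005359407768581249  t+s [0.4234 0.1812 0.0719] 0.00018920034638228637
black wrist [432.854  184.0482] [  0   0  31  30 685] z top [0.4142 0.3495 0.089 ] z mid [0.417  0.3557 0.077 ]
black top [131.     262.6667] [10 12  3  2  3] z top [0.4082 0.3453 0.089 ] z mid [0.4091 0.3498 0.077 ]Traceback (most recent call last):
  File "<stdin>", line 7, in <module>
  File "caps.py", line 8, in blob
    k,l,st,c=cv2.connectedComponentsWithStats(m); i=1+np.argmax(st[1:,4]); return c[i]+[x,y],st[i]
                                                      ~~~~~~~~~^^^^^^^^^^
    return _wrapfunc(a, 'argmax', axis=axis, out=out, **kwds)
    return bound(*args, **kwds)
ValueError: attempt to get argmax of an empty sequence
```

Request:
send_rows([
  [[0.06,-0.43,0.4],[0,0,0],0.65],
  [[0,0,0.8],[0,0,0],0.65],
  [[0,0,0.8],[0,0,0],0.65],
  [[0,0,0.8],[0,0,0],0.65],
  [[0,0,0.5],[0,0,0],0.65],
  [[0,0,0.3],[0,0,0],0.65],
  [[0,0,0.1],[0,0,0],0.65],
  [[0,0,0],[0,0,0],0.65],
])

```text
clock: 5.05
ee_pos: [0.425, 0.1799, 0.0467]
eef_rot: [0.0, -0.0, 1.0, 0.0]
ft_force: [0.0, 0.4, -0.2]
grip_width: 0.0554
finger_force: 0.0
```

Request:
send_rows([
  [[0,0,0],[0,0,0],0.4],
  [[0,0,0],[0,0,0],0.2],
  [[0,0,0],[0,0,0],0],
  [[0,0,0],[0,0,0],0],
  [[0,0,0],[0,0,0],0],
  [[0,0,0],[0,0,0],0],
  [[0,0,-0.1],[0,0,0],0],
  [[0,0,-0.3],[0,0,0],0],
], newtons=40)

```text
clock: 6.05
ee_pos: [0.4244, 0.1797, 0.0667]
eef_rot: [-0.001, -0.0, 1.0, -0.0]
ft_force: [-0.4, 0.4, -1.2]
grip_width: 0.0212
finger_force: 56.4
```

Request:
send_rows([
  [[0,0,-0.6],[0,0,0],0],
  [[0,0,-0.5],[0,0,0],0],
  [[-0.1,-0.4,0],[0,0,0],0],
  [[-0.1,-0.7,0],[0,0,0],0],
  [[-0.1,-0.7,0],[0,0,0],0],
  [[-0.1,-0.6,0],[0,0,0],0],
  [[-0.1,-0.3,0],[0,0,0],0],
  [[-0.08,-0.06,0],[0,0,0],0],
])

```text
clock: 7.05
ee_pos: [0.4542, 0.0415, 0.1217]
eef_rot: [0.0, 0.0, 1.0, 0.0]
ft_force: [0.2, 0.4, -0.4]
grip_width: 0.0214
finger_force: 56.4
```

```bash
python3 look.py w2 bottle_red cup_red cup_black; python3 - <<'E'
from caps import *
red=lambda h,s,v:((h<8)|(h>172))&(s>140)&(v>60)
c,st=blob("top",(228,232,40,40),red);print(c,st,plane(W["top"],c,.01))
print(proj(W["wrist"],[.4535,.0415,.014]))
E
```

```text
tcp [0.4542 0.0415 0.1217] tool x,y [[-1.0, 0.001, -0.001], [0.001, 1.0, 0.0]] clock 7.05 q [ 0.0107  0.2234  1.8961  0.0001  1.0215 -1.5595]
bottle_red trace 0.59 [281.8 260.9] bbox (247, 212, 66, 110) circ [280.5 266.4] 54.6 -> at z 0 [0.5181 0.0433 0.    ]
bottle_red pin 0.88 [282.  231.3] [0.4797 0.0447 0.004 ]
cup_red trace 0.57 [273.6 196.9] bbox (237, 169, 76, 65) circ [274.4 204.9] 38.0 -> at z 0.014 [0.4512 0.038  0.014 ]
cup_red pin 0.57 [274.9 206.3] [0.4556 0.0383 0.004 ]
cup_black trace 0.84 [556.6 406.3] bbox (547, 388, 13, 29) circ [558.5 402. ] 14.0 -> at z 0.014 [0.6766 0.3473 0.014 ]
cup_black trace 0.71 [441.9 172.4] bbox (395, 127, 95, 89) circ [442.3 171.7] 49.2 -> at z 0.014 [0.4224 0.1782 0.014 ]
cup_black pin 0.82 [439. 172.] [0.4245 0.1808 0.004 ]Traceback (most recent call last):
  File "<stdin>", line 3, in <module>
  File "caps.py", line 8, in blob
    k,l,st,c=cv2.connectedComponentsWithStats(m); i=1+np.argmax(st[1:,4]); return c[i]+[x,y],st[i]
                                                      ~~~~~~~~~^^^^^^^^^^
    return _wrapfunc(a, 'argmax', axis=axis, out=out, **kwds)
    return bound(*args, **kwds)
ValueError: attempt to get argmax of an empty sequence
```

View pics/w2.png

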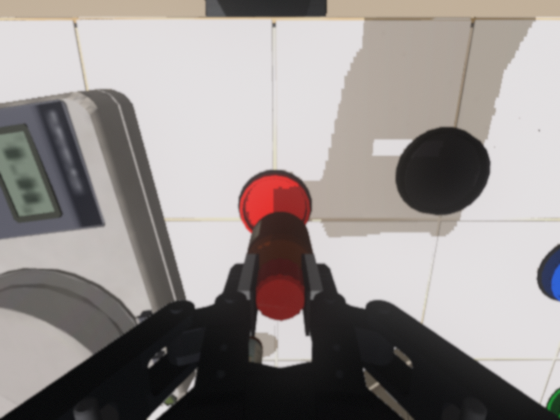

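The bottle hangs straight in the grip and the red cup is at (274,204). I'll lower it.

Request:
send_rows([
  [[0.04,-0.05,0.2],[0,0,0],0],
  [[0,0,0.5],[0,0,0],0],
  [[0,0,0.4],[0,0,0],0],
  [[0,0,0.2],[0,0,0],0],
  [[0,0,0.1],[0,0,0],0],
  [[0,0,0.05],[0,0,0],0],
  [[0,0,0.03],[0,0,0],0],
  [[0,0,0],[0,0,0],0],
])

```text
clock: 8.55
ee_pos: [0.452, 0.0393, 0.0477]
eef_rot: [0.0, -0.0, 1.0, -0.0]
ft_force: [0.9, 0.1, 1.2]
grip_width: 0.0214
finger_force: 56.7
```

Request:
send_rows([
  [[0,0,0.02],[0,0,0],0],
  [[0,0,0],[0,0,0],0.3],
  [[0,0,0],[0,0,0],0.4],
  [[0,0,0],[0,0,0],0.6],
  [[0,0,0],[0,0,0],0.65],
  [[0,0,-0.3],[0,0,0],0.65],
  [[0,0,-0.6],[0,0,0],0.65],
  [[0,0,-0.9],[0,0,0],0.65],
])

```text
clock: 9.55
ee_pos: [0.4512, 0.0393, 0.1375]
eef_rot: [-0.001, -0.0, 1.0, -0.0]
ft_force: [-0.6, 0.0, 0.3]
grip_width: 0.0555
finger_force: 0.0
```

Request:
send_rows([
  [[0,0.3,-0.9],[0,0,0],0.65],
  [[0.1,0.8,-0.5],[0,0,0],0.65],
  [[0.1,0.9,0],[0,0,0],0.65],
  [[0.1,0.9,0],[0,0,0],0.65],
  [[0.1,0.9,0],[0,0,0],0.65],
  [[0.1,0.9,0],[0,0,0],0.65],
  [[0.1,0.5,0],[0,0,0],0.65],
  [[0,0,0],[0,0,0],0.65],
])

```text
clock: 10.55
ee_pos: [0.4211, 0.3003, 0.207]
eef_rot: [0.0, -0.001, 1.0, 0.0]
ft_force: [0.2, -0.7, -0.8]
grip_width: 0.0555
finger_force: 0.0
```

```bash
python3 look.py w3 bottle_red bottle_black cup_white cup_black cup_blue cup_red; python3 - <<'E'
import cv2
cv2.imwrite("pics/t3.png",cv2.convertScaleAbs(cv2.resize(cv2.imread("pics/w3.png"),(560,420)),alpha=1.6))
E
```

```text
tcp [0.4211 0.3003 0.207 ] tool x,y [[-1.0, -0.003, -0.0], [-0.003, 1.0, 0.0]] clock 10.55 q [ 0.5487  0.2486  1.6445  0.      1.2481 -1.0247]
bottle_red trace 0.96 [ 40.1 214.8] bbox (0, 194, 77, 48) circ [ 37.5 217.5] 39.2 -> at z 0 [0.4652 0.0052 0.    ]
bottle_red pin 0.7 [ 63.6 207.2] [0.4507 0.0431 0.004 ]
bottle_black pin 0.93 [325.2 177.5] [0.4138 0.3541 0.004 ]
cup_white trace 0.77 [308.8 167.4] bbox (285, 141, 77, 76) circ [322.3 178.4] 39.1 -> at z 0.014 [0.4128 0.3494 0.014 ]
cup_white pin 0.66 [326.2 179.6] [0.4163 0.3554 0.004 ]
cup_black trace 0.9 [178.5 186.1] bbox (145, 153, 67, 66) circ [178.5 186. ] 34.3 -> at z 0.014 [0.422  0.1866 0.014 ]
cup_black trace 0.59 [333.2 358.6] bbox (316, 346, 29, 24) circ [330.6 355.2] 15.7 -> at z 0.014 [0.6604 0.3722 0.014 ]
cup_black pin 0.83 [179.2 186.5] [0.425  0.1839 0.004 ]
cup_black pin 0.76 [341.3 366.3] [0.6898 0.3908 0.004 ]
cup_blue trace 0.63 [301.8 263.9] bbox (275, 235, 56, 54) circ [302.6 260.3] 27.9 -> at z 0.014 [0.5152 0.3299 0.014 ]
cup_blue pin 0.85 [305.5 261.7] [0.5224 0.3344 0.004 ]
cup_red trace 0.89 [ 74.7 212.2] bbox (30, 185, 61, 54) circ [ 59.5 211.5] 32.0 -> at z 0.014 [0.4528 0.0446 0.014 ]
cup_red pin 0.81 [ 63.5 211.9] [0.4566 0.0417 0.004 ]
```

View pics/t3.png

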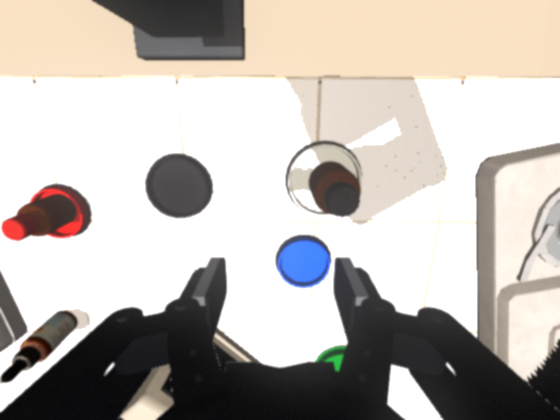

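The red bottle stands in the red cup at (60,212), and the black cup (179,186) is free. The black cap's top is near (343,199).

```bash
python3 - <<'E'
from caps import *
g=cv2.cvtColor(I["wrist"],cv2.COLOR_BGR2GRAY)
c,st=blob("wrist",(322,175,42,45),lambda h,s,v:(v<50)&(s<90))
print(c,st)
for p in (c,(343,199)): print(plane(W["wrist"],p,.089),plane(W["wrist"],p,.080))
print(observe()["ee_pos"])
E
python3 - <<'E'
import cv2
a=cv2.imread("pics/w3.png")[140:260,260:400]
cv2.imwrite("pics/c3.png",cv2.convertScaleAbs(cv2.resize(a,(560,480),interpolation=2),alpha=2.5))
E
```

```text
[342.3557 196.9948] [  3   5  35  35 953]
[0.4143 0.3559 0.089 ] [0.4167 0.3579 0.08  ]
[0.4161 0.3566 0.089 ] [0.4187 0.3586 0.08  ]
[0.4217 0.2993 0.2063]
```

View pics/c3.png

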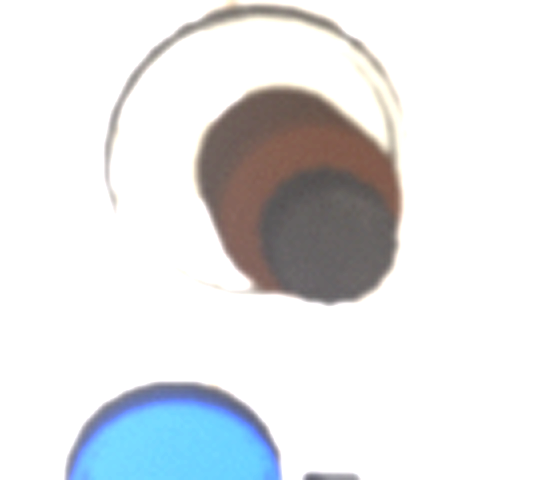

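Request:
send_rows([
  [[0.04,0.5,0.2],[0,0,0],0.65],
  [[0.07,0.65,0.5],[0,0,0],0.65],
  [[0,0,0.7],[0,0,0],0.65],
  [[0,0,0.6],[0,0,0],0.65],
  [[0,0,0.5],[0,0,0],0.65],
  [[0,0,0.3],[0,0,0],0.65],
  [[0,0,0.2],[0,0,0],0.65],
  [[0,0,0.03],[0,0,0],0.65],
])

```text
clock: 12.35
ee_pos: [0.4162, 0.3568, 0.0547]
eef_rot: [-0.0, -0.0, 1.0, -0.0]
ft_force: [0.4, 0.0, -0.9]
grip_width: 0.0555
finger_force: 0.0
```

Request:
send_rows([
  [[0,0,0],[0,0,0],0.5],
  [[0,0,0],[0,0,0],0.3],
  [[0,0,0],[0,0,0],0],
  [[0,0,0],[0,0,0],0],
  [[0,0,0],[0,0,0],0],
  [[0,0,0],[0,0,0],0],
  [[0,0,-0.1],[0,0,0],0],
  [[0,0,-0.3],[0,0,0],0],
])

```text
clock: 13.35
ee_pos: [0.4158, 0.3565, 0.0751]
eef_rot: [-0.0, -0.0, 1.0, -0.0]
ft_force: [-0.4, 0.7, -2.0]
grip_width: 0.0277
finger_force: 54.9
```

Request:
send_rows([
  [[0,0,-0.5],[0,0,0],0],
  [[0,-0.1,-0.5],[0,0,0],0],
  [[-0.02,-0.6,0],[0,0,0],0],
  [[-0.02,-0.8,0],[0,0,0],0],
  [[-0.02,-0.8,0],[0,0,0],0],
  [[-0.02,-0.7,0],[0,0,0],0],
  [[-0.02,-0.36,0],[0,0,0],0],
  [[-0.02,-0.1,0],[0,0,0],0],
])

```text
clock: 14.35
ee_pos: [0.4225, 0.1834, 0.1254]
eef_rot: [0.0, 0.0, 1.0, 0.0]
ft_force: [-0.3, 1.3, -1.4]
grip_width: 0.0282
finger_force: 54.9
```

```bash
python3 look.py w4 bottle_black cup_black cup_white cup_blue|grep -v pin; python3 - <<'E'
from h import *
a=cv2.imread("pics/w4.png"); cv2.imwrite("pics/c4.png",cv2.convertScaleAbs(a,alpha=1.8))
print(proj(cam("wrist",observe()),[.422,.1835,.014]))
E
```

```text
tcp [0.4225 0.1834 0.1254] tool x,y [[-1.0, 0.001, -0.001], [0.001, 1.0, 0.0]] clock 14.35 q [ 0.3299  0.2273  1.8813  0.0001  1.0322 -1.2403]
bottle_black trace 0.62 [278.  263.5] bbox (237, 202, 83, 135) circ [275.5 269. ] 67.3 -> at z 0 [0.4914 0.1803 0.    ]
cup_black trace 0.73 [281.  192.5] bbox (236, 164, 84, 62) circ [277.5 203.6] 41.6 -> at z 0.014 [0.4195 0.1826 0.014 ]
cup_white trace 0.6 [465.9 196.1] bbox (414, 146, 107, 99) circ [467.8 198.1] 54.9 -> at z 0.014 [0.4146 0.348  0.014 ]
cup_blue trace 0.83 [432.1 295.9] bbox (388, 265, 75, 63) circ [425.1 299. ] 37.1 -> at z 0.014 [0.5165 0.3259 0.014 ]
[277.72418657 207.04906288]
```

View pics/c4.png

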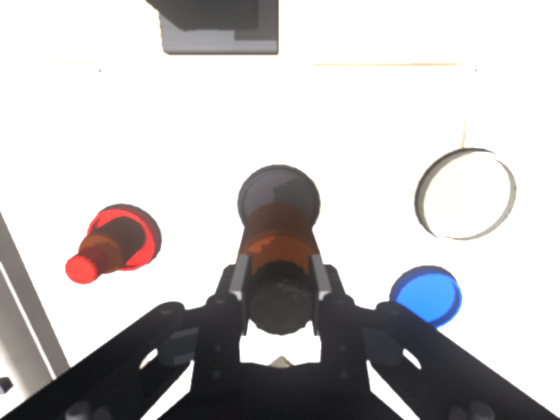

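The black cup circle is centred at (279,206), under the bottle. Lowering.

Request:
send_rows([
  [[0,0.02,0.3],[0,0,0],0],
  [[0,0,0.4],[0,0,0],0],
  [[0,0,0.35],[0,0,0],0],
  [[0,0,0.2],[0,0,0],0],
  [[0,0,0.1],[0,0,0],0],
  [[0,0,0.04],[0,0,0],0],
  [[0,0,0.03],[0,0,0],0],
  [[0,0,0],[0,0,0],0],
])

```text
clock: 15.8
ee_pos: [0.423, 0.1847, 0.0568]
eef_rot: [0.001, -0.0, 1.0, -0.0]
ft_force: [-17.5, -11.8, 48.8]
grip_width: 0.0281
finger_force: 70.5
```

Request:
send_rows([
  [[0,0,0],[0,0,0],0],
  [[0,0,0],[0,0,0],0.35],
  [[0,0,0],[0,0,0],0.45],
  [[0,0,0],[0,0,0],0.6],
  [[0,0,0],[0,0,0],0.7],
  [[0,0,-0.3],[0,0,0],0.7],
  [[0,0,-0.6],[0,0,0],0.7],
  [[0,0,-0.9],[0,0,0],0.7],
])

```text
clock: 16.8
ee_pos: [0.4217, 0.1846, 0.145]
eef_rot: [-0.001, -0.0, 1.0, -0.0]
ft_force: [0.7, -1.0, 0.4]
grip_width: 0.0597
finger_force: 0.0
```

Contact came a little early and hard (49 N), so I'll check the black bottle from above.

Request:
send_rows([
  [[0,-0.3,-0.5],[0,0,0],0.7],
  [[0,-0.5,-0.6],[0,0,0],0.7],
  [[0,-0.6,-0.6],[0,0,0],0.7],
  [[0,-0.6,-0.4],[0,0,0],0.7],
  [[0,-0.3,0],[0,0,0],0.7],
  [[0,-0.1,0],[0,0,0],0.7],
  [[0,0,0],[0,0,0],0.7],
  [[0,0,0],[0,0,0],0.7],
])

```text
clock: 17.8
ee_pos: [0.4221, 0.0653, 0.2482]
eef_rot: [-0.001, -0.001, 1.0, 0.0]
ft_force: [0.1, 0.9, 0.5]
grip_width: 0.0599
finger_force: 0.0
```

```bash
python3 look.py w5 bottle_black cup_black bottle_red cup_red; python3 - <<'E'
from h import *
s=get_image("side")[100:300,200:340]; a=cv2.imread("pics/w5.png")[120:320]
a=cv2.resize(a,(800,286)); b=cv2.resize(s[:100],(434,310),interpolation=2)
o=np.zeros((600,800,3),np.uint8); o[:286]=a; o[288:598,:434]=b
b=cv2.resize(get_image("top")[225:285,110:180],(362,310),interpolation=2);o[288:598,438:]=b
cv2.imwrite("pics/c5.png",cv2.convertScaleAbs(o,alpha=1.8))
E
```

```text
tcp [0.4221 0.0653 0.2482] tool x,y [[-1.0, -0.001, 0.001], [-0.001, 1.0, 0.0]] clock 17.8 q [ 0.0677  0.0073  1.8182  0.0001  1.3171 -1.5041]
bottle_black trace 0.77 [378.7 185.7] bbox (354, 160, 54, 49) circ [381.4 184.7] 28.7 -> at z 0 [0.4335 0.2006 0.    ]
bottle_black pin 0.89 [369.3 178.8] [0.4248 0.1828 0.004 ]
cup_black trace 0.7 [355.3 168.8] bbox (339, 149, 58, 59) circ [367.5 177.3] 30.3 -> at z 0.014 [0.4207 0.1773 0.014 ]
cup_black pin 0.86 [481.5 347.9] [0.6951 0.3842 0.004 ]
cup_black pin 0.69 [367.7 176.9] [0.4223 0.1805 0.004 ]
bottle_red trace 0.61 [259.7 202.5] bbox (243, 186, 32, 40) circ [258.5 205.5] 19.7 -> at z 0 [0.4624 0.0378 0.    ]
bottle_red pin 0.75 [261.5 196. ] [0.4481 0.0423 0.004 ]
cup_red trace 0.57 [257.  186.3] bbox (234, 177, 50, 49) circ [258.3 201. ] 25.0 -> at z 0.014 [0.452  0.0388 0.014 ]
cup_red pin 0.84 [260.  203.6] [0.4585 0.0402 0.004 ]
```

View pics/c5.png

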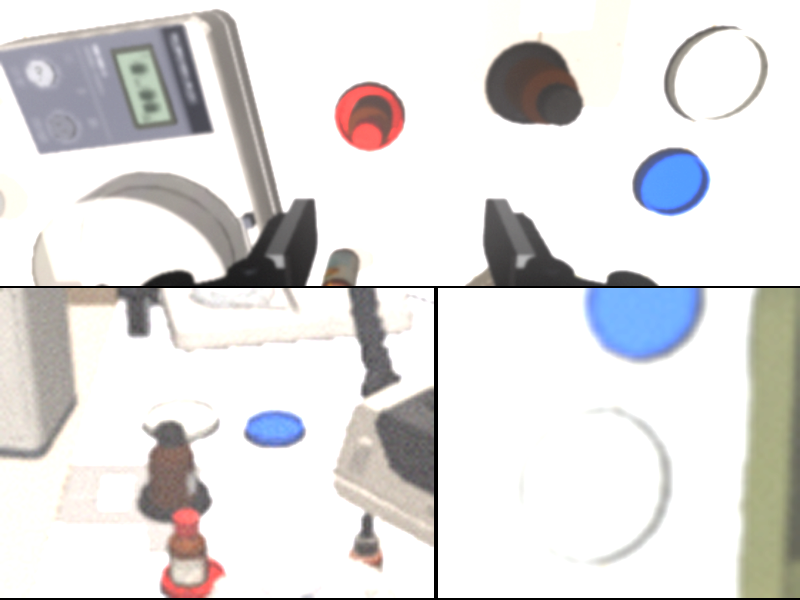

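Red and black both stand upright in their cups, and the white and blue cups are free. On to the white and blue bottles.

Request:
send_rows([
  [[0,-0.5,0],[0,0,0],0.8],
  [[0,-0.9,0],[0,0,0],0.8],
  [[0,-1,0],[0,0,0],0.8],
  [[0,-1,0],[0,0,0],0.8],
  [[0,-1,0],[0,0,0],0.8],
  [[0,-1,0],[0,0,0],0.8],
  [[0,-1,0],[0,0,0],0.8],
  [[0,-0.8,0],[0,0,0],0.8],
])

```text
clock: 19.35
ee_pos: [0.4221, -0.2972, 0.2487]
eef_rot: [0.0, 0.0, 1.0, -0.0]
ft_force: [0.8, 0.4, 1.1]
grip_width: 0.0682
finger_force: 0.0
```

Request:
send_rows([
  [[0,-0.5,0],[0,0,0],0.8],
  [[0,-0.1,0],[0,0,0],0.8],
  [[0,0,0],[0,0,0],0.8],
  [[0,0,0],[0,0,0],0.8],
  [[0,0,0],[0,0,0],0.8],
  [[0,0,0],[0,0,0],0.8],
  [[0,0,0],[0,0,0],0.8],
  [[0,0,0],[0,0,0],0.8],
])

```text
clock: 20.35
ee_pos: [0.4224, -0.3252, 0.2488]
eef_rot: [-0.0, -0.0, 1.0, -0.0]
ft_force: [0.4, -0.5, 0.7]
grip_width: 0.0682
finger_force: 0.0
```

```bash
python3 look.py w6 bottle_white bottle_blue beaker; python3 - <<'E'
from h import *
cv2.imwrite("pics/c6.png",cv2.convertScaleAbs(cv2.imread("pics/w6.png"),alpha=1.3))
E
```

```text
tcp [ 0.4224 -0.3252  0.2488] tool x,y [[-1.0, -0.0, 0.0], [-0.0, 1.0, -0.0]] clock 20.35 q [-0.7248  0.2488  1.5448 -0.      1.348  -2.296 ]
bottle_white trace 0.64 [262.8 187.4] bbox (234, 156, 54, 63) circ [261.7 186.8] 31.7 -> at z 0 [ 0.4372 -0.3481  0.    ]
bottle_white trace 0.28 [530.  327.9] bbox (510, 300, 50, 53) circ [536.5 326. ] 33.7 -> at z 0 [0.6584 0.0742 0.    ]
bottle_white pin 0.98 [264.2 176.4] [ 0.4224 -0.3443  0.004 ]
bottle_blue trace 0.75 [152.7 259.7] bbox (131, 234, 47, 49) circ [153.6 259.4] 27.8 -> at z 0 [ 0.5441 -0.505   0.    ]
bottle_blue pin 0.74 [163.6 246.8] [ 0.5224 -0.4866  0.004 ]
beaker trace 0.9 [254.2 275.7] bbox (231, 242, 48, 65) circ [256.8 273.7] 32.3 -> at z 0 [ 0.5671 -0.3575  0.    ]
beaker pin 0.48 [162.5 247.8] [ 0.5239 -0.4883  0.004 ]
```

View pics/c6.png

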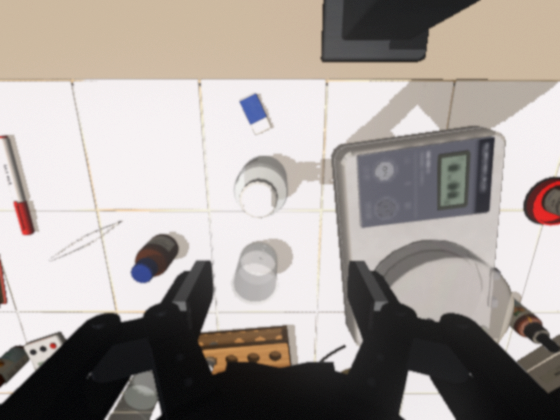

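White cap at (258,200), beaker at (257,272), blue bottle at (153,260) with its cap at (143,272).

```bash
python3 - <<'E'
from caps import *
def edge(n,box,thr):
    x,y,w,h=box; g=I[n][y:y+h,x:x+w]
    return g
print(plane(W["wrist"],(258,199.5),.108))
c,st=blob("wrist",(125,255,40,35),lambda h,s,v:(abs(h-113)<14)&(s>110)&(v>50)); print("blue",c,st,plane(W["wrist"],c,.077),plane(W["wrist"],c,.073))
t,_=blob("top",(420,218,24,20),lambda h,s,v:(abs(h-113)<14)&(s>90)&(v>35)); sd,_=blob("side",(262,315,28,22),lambda h,s,v:(abs(h-113)<14)&(s>110)&(v>40))
print(t,sd,tri([ray(W["top"],t),ray(W["side"],sd)]),tri([ray(W["wrist"],c),ray(W["side"],sd)]))
a=I["wrist"][140:240,210:310]; b=I["side"][240:310,205:275]; 
o=np.zeros((400,800,3),np.uint8);o[:,:400]=cv2.resize(a,(400,400));o[:,400:]=cv2.resize(b,(400,400))
cv2.imwrite("pics/c7.png",cv2.convertScaleAbs(o,alpha=1.05))
E
```

```text
[ 0.4239 -0.3452  0.108 ]
blue [141.6151 272.5647] [  7   9  21  18 278] [ 0.5215 -0.4855  0.077 ] [ 0.5238 -0.4876  0.073 ]Traceback (most recent call last):
  File "<stdin>", line 7, in <module>
  File "caps.py", line 8, in blob
    k,l,st,c=cv2.connectedComponentsWithStats(m); i=1+np.argmax(st[1:,4]); return c[i]+[x,y],st[i]
                                                      ~~~~~~~~~^^^^^^^^^^
    return _wrapfunc(a, 'argmax', axis=axis, out=out, **kwds)
    return bound(*args, **kwds)
ValueError: attempt to get argmax of an empty sequence
```

```bash
python3 - <<'E'
from caps import *
print(proj(W["side"],[.424,-.345,.108]),proj(W["side"],[.424,-.345,0]),proj(W["top"],[.424,-.345,.108]))
print("blue",proj(W["side"],[.522,-.487,.077]),proj(W["side"],[.522,-.487,0]))
def cr(n,x,y,r): return cv2.resize(I[n][y-r:y+r,x-r:x+r],(400,400),interpolation=2)
cv2.imwrite("pics/c7.png",cv2.convertScaleAbs(np.hstack([cr("wrist",258,190,50),cr("side",240,280,50)]),alpha=1.1))
E
```

```text
[230.302  257.4953] [234.5758 293.0004] [389.5547 260.037 ]
blue [273.6396 321.9402] [274.8058 346.8404]
```

View pics/c7.png

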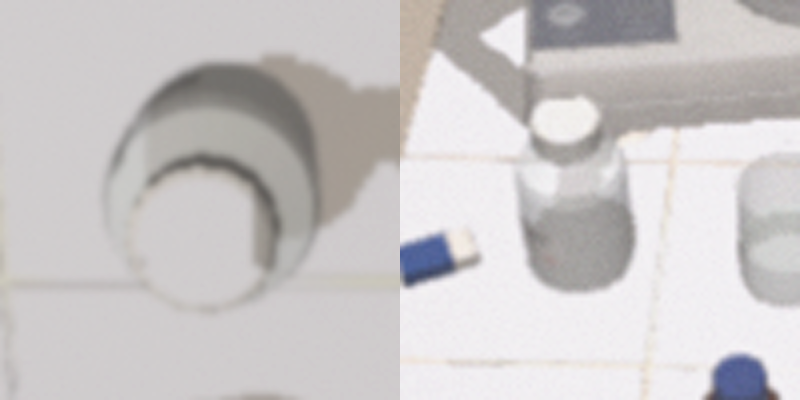

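Request:
send_rows([
  [[-0.02,-0.3,0.2],[0,0,0],0.8],
  [[0,-0.09,0.6],[0,0,0],0.8],
  [[0,0,0.8],[0,0,0],0.8],
  [[0,0,0.8],[0,0,0],0.8],
  [[0,0,0.6],[0,0,0],0.8],
  [[0,0,0.4],[0,0,0],0.8],
  [[0,0,0.14],[0,0,0],0.8],
  [[0,0,0],[0,0,0],0.8],
])

```text
clock: 22.0
ee_pos: [0.4233, -0.3451, 0.0716]
eef_rot: [-0.0, -0.0, 1.0, 0.0]
ft_force: [0.5, -0.2, -0.1]
grip_width: 0.0683
finger_force: 0.0
```

Request:
send_rows([
  [[0,0,0],[0,0,0],0.6],
  [[0,0,0],[0,0,0],0.45],
  [[0,0,0],[0,0,0],0.3],
  [[0,0,0],[0,0,0],0],
  [[0,0,0],[0,0,0],0],
  [[0,0,0],[0,0,0],0],
  [[0,0,-0.1],[0,0,0],0],
  [[0,0,-0.3],[0,0,0],0],
])

```text
clock: 23.0
ee_pos: [0.4231, -0.3444, 0.0919]
eef_rot: [-0.001, -0.0, 1.0, 0.001]
ft_force: [-0.2, -0.2, -1.3]
grip_width: 0.0351
finger_force: 40.2
```

Request:
send_rows([
  [[0,0,-0.5],[0,0,0],0],
  [[0,0,-0.7],[0,0,0],0],
  [[0,0,-0.7],[0,0,0],0],
  [[0,0,-0.6],[0,0,0],0],
  [[0,0.3,-0.3],[0,0,0],0],
  [[0,0.6,0],[0,0,0],0],
  [[0,0.8,0],[0,0,0],0],
  [[0,0.9,0],[0,0,0],0],
])

```text
clock: 24.0
ee_pos: [0.4228, -0.2127, 0.2315]
eef_rot: [-0.0, 0.0, 1.0, 0.0]
ft_force: [0.8, 0.8, -0.8]
grip_width: 0.0353
finger_force: 40.2
```

Request:
send_rows([
  [[0,0.9,0],[0,0,0],0],
  [[0,0.9,0],[0,0,0],0],
  [[0,0.9,0],[0,0,0],0],
  [[0,0.9,0],[0,0,0],0],
  [[0,0.9,0],[0,0,0],0],
  [[0,0.9,0],[0,0,0],0],
  [[0,0.9,0],[0,0,0],0],
  [[0,0.9,0],[0,0,0],0],
])

```text
clock: 25.0
ee_pos: [0.4221, 0.1471, 0.2317]
eef_rot: [-0.0, -0.0, 1.0, -0.0]
ft_force: [0.5, 0.2, -0.9]
grip_width: 0.0353
finger_force: 40.2
```

Request:
send_rows([
  [[0.05,0.9,0],[0,0,0],0],
  [[0.05,0.9,0],[0,0,0],0],
  [[0.05,0.9,0],[0,0,0],0],
  [[0.03,0.7,0],[0,0,0],0],
  [[0,0.5,0],[0,0,0],0],
  [[0,0.2,0],[0,0,0],0],
  [[0,0,0],[0,0,0],0],
  [[0,0,0],[0,0,0],0],
])

```text
clock: 26.0
ee_pos: [0.4141, 0.3495, 0.2318]
eef_rot: [-0.0, 0.0, 1.0, -0.0]
ft_force: [0.8, -0.9, 0.2]
grip_width: 0.0351
finger_force: 40.2
```

```bash
python3 look.py w8 cup_white cup_blue; python3 - <<'E'
from h import *
cv2.imwrite("pics/c8.png",cv2.convertScaleAbs(cv2.imread("pics/w8.png"),alpha=1.3))
print(proj(cam("wrist",observe()),[.414,.3515,.014]))
E
```

```text
tcp [0.4141 0.3495 0.2318] tool x,y [[-1.0, 0.0, 0.0], [0.0, 1.0, -0.0]] clock 26.0 q [ 0.6334  0.2815  1.5434 -0.0001  1.3169 -0.937 ]
cup_white trace 0.68 [283.3 169. ] bbox (246, 145, 71, 56) circ [280.8 179.5] 35.6 -> at z 0.014 [0.4124 0.3518 0.014 ]
cup_white pin 0.83 [282.  179.7] [0.4148 0.3534 0.004 ]
cup_white pin 0.47 [ 43.1 314. ] [0.6125 0.0079 0.004 ]
[280.17843434 180.60962714]
```

View pics/c8.png

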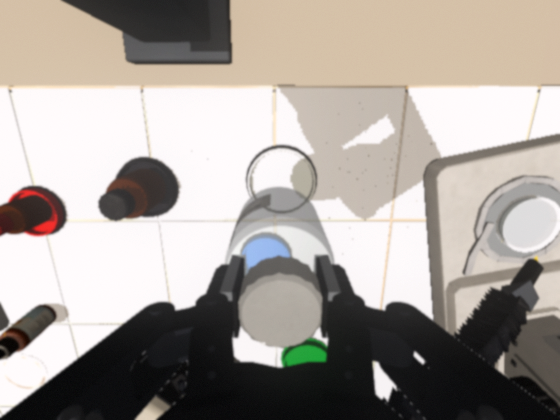

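The bottle hangs straight with the white cup at (281,179). Lowering.

Request:
send_rows([
  [[0.01,0.05,0.2],[0,0,0],0],
  [[0,0,0.5],[0,0,0],0],
  [[0,0,0.7],[0,0,0],0],
  [[0,0,0.7],[0,0,0],0],
  [[0,0,0.5],[0,0,0],0],
  [[0,0,0.3],[0,0,0],0],
  [[0,0,0.12],[0,0,0],0],
  [[0,0,0],[0,0,0],0],
])

```text
clock: 27.25
ee_pos: [0.4138, 0.3529, 0.081]
eef_rot: [0.0, -0.0, 1.0, 0.0]
ft_force: [-0.3, -0.2, -1.8]
grip_width: 0.0353
finger_force: 40.2
```

Request:
send_rows([
  [[0,0,0.01],[0,0,0],0],
  [[0,0,0.01],[0,0,0],0],
  [[0,0,0.01],[0,0,0],0],
  [[0,0,0.01],[0,0,0],0],
  [[0,0,0.01],[0,0,0],0],
  [[0,0,0.01],[0,0,0],0],
  [[0,0,0.01],[0,0,0],0],
  [[0,0,0],[0,0,0],0],
])

```text
clock: 28.25
ee_pos: [0.4136, 0.3527, 0.0772]
eef_rot: [-0.0, -0.0, 1.0, -0.0]
ft_force: [-0.1, -0.0, -0.9]
grip_width: 0.0355
finger_force: 40.2
```

Request:
send_rows([
  [[0,0,0.01],[0,0,0],0],
  [[0,0,0.01],[0,0,0],0],
  [[0,0,0.005],[0,0,0],0],
  [[0,0,0],[0,0,0],0.45],
  [[0,0,0],[0,0,0],0.5],
  [[0,0,0],[0,0,0],0.6],
  [[0,0,0],[0,0,0],0.7],
  [[0,0,0],[0,0,0],0.75],
])

```text
clock: 29.25
ee_pos: [0.4137, 0.3527, 0.076]
eef_rot: [-0.0, -0.0, 1.0, -0.0]
ft_force: [-0.2, 0.5, -0.2]
grip_width: 0.0643
finger_force: 0.0
```

Request:
send_rows([
  [[0,0,-0.2],[0,0,0],0.75],
  [[0,0,-0.5],[0,0,0],0.75],
  [[0,0,-0.8],[0,0,0],0.75],
  [[0,0,-0.9],[0,0,0],0.75],
  [[0,-0.5,-0.9],[0,0,0],0.7],
  [[0,-0.8,0],[0,0,0],0.7],
  [[0,-0.9,0],[0,0,0],0.7],
  [[0,-0.9,0],[0,0,0],0.7],
])

```text
clock: 30.25
ee_pos: [0.4135, 0.1964, 0.2418]
eef_rot: [0.001, -0.0, 1.0, 0.0]
ft_force: [1.2, 0.2, 0.0]
grip_width: 0.0594
finger_force: 0.0
```

```bash
python3 look.py w9 bottle_white cup_white cup_blue bottle_black; python3 - <<'E'
from h import *
cv2.imwrite("pics/c9.png",cv2.convertScaleAbs(cv2.imread("pics/w9.png"),alpha=1.3))
E
```

```text
tcp [0.4135 0.1964 0.2418] tool x,y [[-1.0, -0.001, -0.001], [-0.001, 1.0, 0.0]] clock 30.25 q [ 0.3635  0.0828  1.7545 -0.0001  1.3032 -1.2079]
bottle_white trace 0.62 [420.3 191.4] bbox (378, 156, 86, 66) circ [420.2 190.1] 44.2 -> at z 0 [0.4311 0.3811 0.    ]
bottle_white pin 0.81 [405.2 179.2] [0.4158 0.358  0.004 ]
cup_white trace 0.92 [385.2 165.6] bbox (365, 145, 68, 69) circ [400.2 179.2] 36.7 -> at z 0.014 [0.4136 0.3474 0.014 ]
cup_blue trace 0.7 [376.8 253.7] bbox (351, 230, 50, 49) circ [376.1 253.9] 25.5 -> at z 0.014 [0.5163 0.3276 0.014 ]
cup_blue pin 0.88 [374.4 254.6] [0.5222 0.3289 0.004 ]
bottle_black trace 0.82 [266.7 190.9] bbox (246, 167, 43, 51) circ [267.9 192.3] 25.4 -> at z 0 [0.4342 0.1822 0.    ]
bottle_black pin 0.73 [266.6 182.9] [0.4207 0.1808 0.004 ]
```

View pics/c9.png

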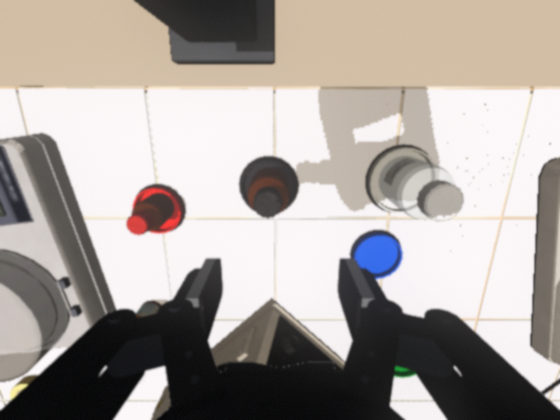

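All three are in place. In this view white stands in its cup at (400,179) and the blue cup is free at (376,254). The blue cup lies under the neck, so I'll carry the blue bottle with the tool leaned 18° back toward the base, and move along an arc.

Request:
send_rows([
  [[0,-0.5,0],[0,0,0],0.7],
  [[0,-0.9,0],[0,0,0],0.7],
  [[0,-1,0],[0,0,0],0.7],
  [[0,-1,0],[0,0,0],0.7],
  [[0,-1,0],[0,0,0],0.7],
  [[0,-1,0],[0,0,0],0.7],
  [[0,-1,0],[0,0,0],0.7],
  [[0,-1,0],[0,0,0.3],0.7],
])

```text
clock: 31.7
ee_pos: [0.4139, -0.1735, 0.2411]
eef_rot: [0.0, 0.015, 1.0, 0.0]
ft_force: [0.8, 0.1, -0.1]
grip_width: 0.0597
finger_force: 0.0
```

Request:
send_rows([
  [[-0.1,-1,0],[0,0,0.5],0.7],
  [[-0.1,-1,0],[0,0,0.7],0.7],
  [[0,-0.9,0],[0,0,0.9],0.7],
  [[0,-0.9,0],[0,0,0.9],0.7],
  [[0,-0.8,0],[0,0,0.9],0.7],
  [[0,-0.5,0],[0,0,0.9],0.7],
  [[0,0,0],[0,0,1],0.7],
  [[0,0,0],[0,0,1],0.7],
])

```text
clock: 32.7
ee_pos: [0.3761, -0.4209, 0.2406]
eef_rot: [-0.0, 0.365, 0.931, 0.0]
ft_force: [0.3, 0.2, -0.3]
grip_width: 0.0598
finger_force: 0.0
```

```bash
python3 look.py w10 bottle_blue; python3 - <<'E'
from caps import *
g=I["wrist"]; hsv=cv2.cvtColor(g,cv2.COLOR_BGR2HSV)
d=trace("bottle_blue","wrist")[0]["mask"].astype(np.uint8); d=cv2.dilate(d,np.ones((9,9)))
m=((abs(hsv[...,0].astype(int)-113)<14)&(hsv[...,1]>110)&(hsv[...,2]>50)&(d>0)).astype(np.uint8)
k,l,st,c=cv2.connectedComponentsWithStats(m);i=1+np.argmax(st[1:,4]);print(c[i],st[i],plane(W["wrist"],c[i],.077),plane(W["wrist"],c[i],.073))
E
```

```text
tcp [ 0.3761 -0.4209  0.2406] tool x,y [[-0.734, 0.679, 0.001], [0.679, 0.734, 0.0]] clock 32.7 q [-0.9065  0.3256  1.4656  0.0001  1.3512 -1.7309]
bottle_blue trace 0.95 [313.7 298.5] bbox (301, 272, 34, 54) circ [317.  298.5] 27.4 -> at z 0 [ 0.5459 -0.5025  0.    ]
bottle_blue pin 0.77 [313.6 285.3] [ 0.5235 -0.4904  0.004 ]
[320.888  315.1867] [312 308  19  16 241] [ 0.5214 -0.4858  0.077 ] [ 0.5241 -0.4874  0.073 ]
```

Request:
send_rows([
  [[0,0,0],[0,-1,0],0.7],
  [[0,0,0],[0,-1,0],0.7],
  [[0,0,0],[0,-1,0],0.7],
  [[-0.6,0.2,0.2],[0,0,0],0.7],
  [[-0.7,0.24,0.23],[0,0,0],0.7],
  [[-0.7,0.24,0.23],[0,0,0],0.7],
  [[-0.7,0.24,0.23],[0,0,0],0.7],
  [[-0.33,0.11,0.1],[0,0,0],0.7],
])

```text
clock: 34.05
ee_pos: [0.5294, -0.491, 0.2401]
eef_rot: [0.145, 0.358, 0.921, -0.057]
ft_force: [-0.5, 0.2, -0.7]
grip_width: 0.0594
finger_force: 0.0
```

Request:
send_rows([
  [[0.1,0,0.3],[0,0,0],0.7],
  [[0.2,0,0.6],[0,0,0],0.7],
  [[0.2,0,0.6],[0,0,0],0.7],
  [[0.2,0,0.6],[0,0,0],0.7],
  [[0.05,0,0.2],[0,0,0],0.7],
  [[0,0,0],[0,0,0],0.7],
  [[0,0,0],[0,0,0],0.7],
  [[0,0,0],[0,0,0],0.7],
])

```text
clock: 35.05
ee_pos: [0.5281, -0.491, 0.1211]
eef_rot: [0.147, 0.359, 0.92, -0.057]
ft_force: [-0.5, -0.5, -0.0]
grip_width: 0.0597
finger_force: 0.0
```

```bash
cat > bl.py <<'E'
from caps import *
s=observe(); q=s["eef_rot"]; M=R.from_quat([q[1],q[2],q[3],q[0]]).as_matrix()
print("tcp",s["ee_pos"],"M",M.round(3).tolist(),"q",s["qpos"].round(3),s["clock"])
hsv=cv2.cvtColor(I["wrist"],cv2.COLOR_BGR2HSV).astype(int)
m=((abs(hsv[...,0]-113)<14)&(hsv[...,1]>110)&(hsv[...,2]>50)).astype(np.uint8)
k,l,st,c=cv2.connectedComponentsWithStats(m)
for i in range(1,k):
    if st[i,4]>80: print(c[i].round(1),st[i],"z.077",plane(W["wrist"],c[i],.077),"z.012",plane(W["wrist"],c[i],.012))
E
python3 bl.py
```

```text
tcp [ 0.5279 -0.4908  0.1203] M [[-0.7, 0.677, 0.228], [0.643, 0.736, -0.21], [-0.31, -0.0, -0.951]] q [-0.806  0.624  1.347  0.026  0.856 -1.648] 35.2
[278.2 209.5] [261 194  36  31 884] z.077 [ 0.5218 -0.4854  0.077 ] z.012 [ 0.5561 -0.5175  0.012 ]
[ 24.6 329. ] [  0 316  52  30 876] z.077 [ 0.4658 -0.7397  0.077 ] z.012 [ 0.4765 -0.879   0.012 ]
```

Request:
send_rows([
  [[0.1,0,0.3],[0,0,0],0.7],
  [[0.13,0,0.4],[0,0,0],0.7],
  [[0.12,0,0.36],[0,0,0],0.7],
  [[0.06,0,0.2],[0,0,0],0.7],
  [[0.03,0,0.1],[0,0,0],0.7],
  [[0,0,0],[0,0,0],0.5],
  [[0,0,0],[0,0,0],0.4],
  [[0,0,0],[0,0,0],0.3],
])

```text
clock: 36.2
ee_pos: [0.5281, -0.4912, 0.0493]
eef_rot: [0.146, 0.359, 0.92, -0.057]
ft_force: [-1.6, -0.7, 1.5]
grip_width: 0.0257
finger_force: 2.0
```

Request:
send_rows([
  [[0,0,0],[0,0,0],0.2],
  [[0,0,0],[0,0,0],0.1],
  [[0,0,0],[0,0,0],0],
  [[0,0,0],[0,0,0],0],
  [[0,0,0],[0,0,0],0],
  [[-0.03,0,-0.1],[0,0,0],0],
  [[-0.06,0,-0.2],[0,0,0],0],
  [[-0.1,0,-0.3],[0,0,0],0],
], newtons=40)

```text
clock: 37.2
ee_pos: [0.5276, -0.4905, 0.0804]
eef_rot: [0.145, 0.359, 0.92, -0.057]
ft_force: [-0.5, 0.2, -0.2]
grip_width: 0.0237
finger_force: 39.4
```

```bash
python3 bl.py
```

```text
tcp [ 0.5281 -0.491   0.0815] M [[-0.7, 0.677, 0.229], [0.643, 0.736, -0.211], [-0.311, -0.0, -0.95]] q [-0.806  0.671  1.371  0.028  0.784 -1.651] 37.35
[280.1 303.1] [ 254  284   53   39 1647] z.077 [ 0.5513 -0.5108  0.077 ] z.012 [ 0.6148 -0.569   0.012 ]
[ 14.1 364.1] [  0 351  31  28 459] z.077 [ 0.4712 -0.7039  0.077 ] z.012 [ 0.4891 -0.8725  0.012 ]
```

Request:
send_rows([
  [[-0.2,0,-0.6],[0,0,0],0],
  [[-0.2,0,-0.6],[0,0,0],0],
  [[-0.2,0,-0.6],[0,0,0],0],
  [[-0.2,0,-0.6],[0,0,0],0],
  [[-0.2,0,-0.6],[0,0,0],0],
  [[0.4,0,-0.13],[0,0,0],0],
  [[0.7,0,-0.23],[0,0,0],0],
  [[0.7,0,-0.23],[0,0,0],0],
])

```text
clock: 38.35
ee_pos: [0.458, -0.4265, 0.2376]
eef_rot: [0.145, 0.359, 0.92, -0.057]
ft_force: [0.9, -0.0, -0.2]
grip_width: 0.0237
finger_force: 39.7
```

Request:
send_rows([
  [[0.7,0,-0.23],[0,0,0],0],
  [[0.7,0,-0.23],[0,0,0],0],
  [[0.7,0,-0.23],[0,0,0],0],
  [[0.5,0,-0.16],[0,0,0],0],
  [[0.18,0,-0.06],[0,0,0],0],
  [[0,0,0],[0,0,0],0],
  [[0,0,0],[0,0,0],0],
  [[0,0,0],[0,0,0],0],
])

```text
clock: 39.35
ee_pos: [0.3515, -0.3287, 0.2382]
eef_rot: [0.146, 0.359, 0.92, -0.057]
ft_force: [-0.3, -0.6, -0.6]
grip_width: 0.0239
finger_force: 39.7
```

```bash
python3 bl.py; python3 - <<'E'
from h import *
W=cam("wrist",observe()); get_image("wrist")
print([ (round(d["p"],2),np.round(d["pixel"]),d["mask"].sum()) for d in trace("bottle_blue","wrist")])
E
```

```text
tcp [ 0.3513 -0.3286  0.2383] M [[-0.7, 0.677, 0.227], [0.644, 0.736, -0.209], [-0.309, 0.0, -0.951]] q [-0.844 -0.025  1.902  0.038  0.952 -1.689] 39.5
[254.5 128.8] [242 117  26  24 396] z.077 [ 0.324  -0.3343  0.077 ] z.012 [ 0.3384 -0.3552  0.012 ]
[279.2 298.1] [ 254  261   54   62 2022] z.077 [ 0.5204 -0.4838  0.077 ] z.012 [ 0.5818 -0.5405  0.012 ]
[(0.85, array([275., 250.]), np.int64(8184))]
```

Request:
send_rows([
  [[0.01,0.3,0],[-0.093,0,-0.285],0],
  [[0.018,0.6,-0.006],[-0.185,0,-0.57],0],
  [[0.018,0.6,-0.006],[-0.185,0,-0.57],0],
  [[0.018,0.6,-0.006],[-0.185,0,-0.57],0],
  [[0.018,0.6,-0.006],[-0.185,0,-0.57],0],
  [[0.018,0.6,-0.006],[-0.185,0,-0.57],0],
  [[0.018,0.6,-0.006],[-0.185,0,-0.57],0],
  [[0.018,0.6,-0.006],[-0.185,0,-0.57],0],
])

```text
clock: 40.6
ee_pos: [0.4599, -0.1316, 0.2384]
eef_rot: [0.155, 0.132, 0.979, -0.021]
ft_force: [0.0, -0.3, -0.7]
grip_width: 0.0237
finger_force: 39.7
```

Request:
send_rows([
  [[0.018,0.6,-0.006],[-0.185,0,-0.57],0],
  [[0.018,0.6,-0.006],[-0.185,0,-0.57],0],
  [[0.018,0.6,-0.006],[-0.185,0,-0.57],0],
  [[0.018,0.6,-0.006],[-0.185,0,-0.57],0],
  [[0.018,0.6,-0.006],[-0.185,0,-0.57],0],
  [[0.018,0.6,-0.006],[-0.185,0,-0.57],0],
  [[0.018,0.6,-0.006],[-0.185,0,-0.57],0],
  [[0.018,0.6,-0.006],[-0.185,0,-0.57],0],
])

```text
clock: 41.6
ee_pos: [0.4641, 0.106, 0.2384]
eef_rot: [0.155, -0.115, 0.981, 0.018]
ft_force: [0.1, 0.3, -0.9]
grip_width: 0.0237
finger_force: 39.7
```

Request:
send_rows([
  [[0.018,0.6,-0.006],[-0.185,0,-0.57],0],
  [[0.018,0.6,-0.006],[-0.185,0,-0.57],0],
  [[0.018,0.6,-0.006],[-0.185,0,-0.57],0],
  [[0.018,0.6,-0.006],[-0.185,0,-0.57],0],
  [[0.01,0.3,0],[-0.093,0,-0.285],0],
  [[0,0,0],[0,0,0],0],
  [[0,0,0],[0,0,0],0],
  [[0,0,0],[0,0,0],0],
])

```text
clock: 42.6
ee_pos: [0.4158, 0.2291, 0.2382]
eef_rot: [0.151, -0.249, 0.956, 0.039]
ft_force: [0.0, -0.1, -0.7]
grip_width: 0.0238
finger_force: 39.7
```

```bash
cat > hold.py <<'E'
from caps import *
s=observe(); q=s["eef_rot"]; M=R.from_quat([q[1],q[2],q[3],q[0]]).as_matrix()
g=s["ee_pos"]-M[:,2]*.019; out=np.r_[-M[:2,0],0]; out/=np.linalg.norm(out)
# bottle axis expected through TCP-6mm*out ; underside TCP z - .049
b=s["ee_pos"]-.006*out; b[2]-=.049
def pts(tilt):
    P=[]
    for r,z in ((.021,0),(.021,.035),(.013,.049),(.013,.077)):
        for a in np.linspace(0,6.28,24):
            P.append([r*np.cos(a),r*np.sin(a),z-.067])
    P=np.array(P)@R.from_rotvec(M[:,1]*np.radians(tilt)).as_matrix().T
    return P+b+[0,0,.067]
d=trace("bottle_blue","wrist")[0]; m=d["mask"]; print("p",d["p"],"under",b)
for t in (-20,-15,-10,-5,0,5,10,15,20):
    h=cv2.convexHull(np.array([proj(W["wrist"],p) for p in pts(t)]).astype(np.int32)); e=np.zeros(m.shape,np.uint8); cv2.fillPoly(e,[h],1)
    print(t,round((m&(e>0)).sum()/(m|(e>0)).sum(),3),h[:,0,1].min(),h[:,0,1].max())
print("mask bbox",cv2.boundingRect(m.astype(np.uint8)))
E
python3 bl.py; python3 hold.py; python3 look.py w11 cup_blue cup_white
```

```text
tcp [0.4157 0.2293 0.2382] M [[-0.83, -0.489, 0.269], [-0.465, 0.872, 0.151], [-0.309, -0.0, -0.951]] q [ 0.411 -0.04   1.917  0.038  0.952 -1.688] 42.75
[319.1 215.5] [311 199  18  35 431] z.077 [0.4682 0.3103 0.077 ] z.012 [0.5056 0.3434 0.012 ]
[279.7 292. ] [ 253  261   54   62 2742] z.077 [0.6051 0.3363 0.077 ] z.012 [0.6753 0.3755 0.012 ]
p 0.88 under [0.4103 0.2265 0.1892]
-20 0.679 207 327
-15 0.741 200 327
-10 0.807 192 326
-5 0.867 185 326
0 0.845 178 325
5 0.797 171 323
10 0.751 165 322
15 0.704 159 320
20 0.664 153 318
mask bbox (240, 184, 79, 141)
tcp [0.4155 0.2295 0.2382] tool x,y [[-0.829, -0.466, -0.309], [-0.49, 0.872, -0.0]] clock 42.95 q [ 0.4117 -0.0399  1.9171  0.0376  0.9521 -1.6879]
cup_blue trace 0.92 [319.7 213.4] bbox (307, 195, 23, 40) circ [313.  214.5] 20.1 -> at z 0.014 [0.5068 0.3346 0.014 ]
cup_blue trace 0.52 [112.4  49.2] bbox (63, 25, 72, 71) circ [98.4 61.2] 40.1 -> at z 0.014 [0.4507 0.0407 0.014 ]
cup_blue pin 0.84 [304.5 215.1] [0.5195 0.3295 0.004 ]
cup_white trace 0.57 [352.2 147.4] bbox (327, 131, 71, 64) circ [361.6 162.5] 36.6 -> at z 0.014 [0.4107 0.3431 0.014 ]
cup_white trace 0.56 [ 32.2 181.4] bbox (0, 156, 67, 59) circ [ 32.  189.5] 40.3 -> at z 0.014 [ 0.6521 -0.007   0.014 ]
```

Request:
send_rows([
  [[-0.35,0.11,0.11],[0,0,0],0],
  [[-0.35,0.11,0.11],[0,0,0],0],
  [[-0.34,0.11,0.12],[0,0,0],0],
  [[0.15,0,0.45],[0,0,0],0],
  [[0.2,0,0.62],[0,0,0],0],
  [[0.2,0,0.62],[0,0,0],0],
  [[0.2,0,0.62],[0,0,0],0],
  [[0.2,0,0.6],[0,0,0],0],
])

```text
clock: 44.2
ee_pos: [0.4548, 0.2707, 0.0841]
eef_rot: [0.151, -0.25, 0.956, 0.039]
ft_force: [-0.0, -0.5, -1.2]
grip_width: 0.0238
finger_force: 39.8
```

```bash
python3 bl.py; python3 look.py w12 cup_blue
```

```text
tcp [0.4544 0.2705 0.0842] M [[-0.83, -0.49, 0.267], [-0.466, 0.872, 0.15], [-0.306, -0.0, -0.952]] q [ 0.46   0.302  1.936  0.028  0.593 -1.643] 44.35
[327.6 261.2] [318 248  20  32 277] z.077 [0.4424 0.2949 0.077 ] z.012 [0.4929 0.3399 0.012 ]
[280.9 292.6] [ 254  261   53   62 2628] z.077 [0.4778 0.2856 0.077 ] z.012 [0.548  0.3255 0.012 ]
tcp [0.4544 0.2705 0.0842] tool x,y [[-0.83, -0.466, -0.306], [-0.49, 0.872, -0.0]] clock 44.35 q [ 0.4603  0.3017  1.9361  0.0282  0.593  -1.6434]
cup_blue trace 0.91 [332.1 258.7] bbox (318, 243, 22, 37) circ [327.5 261. ] 20.4 -> at z 0.014 [0.4906 0.338  0.014 ]
```

```bash
python3 - <<'E'
from h import *
W=cam("wrist",observe()); get_image("wrist"); m=trace("cup_blue","wrist")[0]["mask"]; ys,xs=np.where(m)
for c in((.5185,.33),(.5185,.335),(.5185,.325),(.523,.33),(.514,.33)):
    p=np.array([proj(W,[c[0]+.033*np.cos(a),c[1]+.033*np.sin(a),.014]) for a in np.linspace(0,6.28,200)]); print(c,p.min(0).round(),p.max(0).round())
print(xs.max(),ys.min(),ys.max())
E
```

```text
(0.5185, 0.33) [264. 246.] [340. 298.]
(0.5185, 0.335) [269. 249.] [344. 299.]
(0.5185, 0.325) [259. 244.] [335. 296.]
(0.523, 0.33) [262. 250.] [336. 300.]
(0.514, 0.33) [267. 243.] [343. 295.]
338 240 276
```

Request:
send_rows([
  [[-0.2,0.05,0.06],[0,0,0],0],
  [[-0.4,0.1,0.13],[0,0,0],0],
  [[-0.4,0.1,0.13],[0,0,0],0],
  [[-0.4,0.1,0.13],[0,0,0],0],
  [[-0.25,0.05,0.08],[0,0,0],0],
  [[-0.08,0.01,0.03],[0,0,0],0],
  [[0,0,0],[0,0,0],0],
  [[0,0,0],[0,0,0],0],
])

```text
clock: 45.6
ee_pos: [0.5239, 0.3329, 0.0852]
eef_rot: [0.151, -0.25, 0.956, 0.039]
ft_force: [-0.4, 1.4, -1.0]
grip_width: 0.0237
finger_force: 39.9
```

```bash
python3 bl.py; python3 hold.py | grep -E "under|bbox|^-5|^0"; python3 look.py w13 cup_blue
```

```text
tcp [0.524  0.3329 0.0853] M [[-0.829, -0.49, 0.269], [-0.466, 0.872, 0.151], [-0.309, -0.0, -0.951]] q [ 0.507  0.473  1.682  0.002  0.673 -1.578] 45.75
[277.  172.6] [ 232  143   92   71 3805] z.077 [0.4776 0.3067 0.077 ] z.012 [0.5091 0.3236 0.012 ]
[279.4 295. ] [ 253  261   54   63 2325] z.077 [0.5506 0.3489 0.077 ] z.012 [0.6221 0.3889 0.012 ]
p 0.77 under [0.5188 0.3301 0.0362]
-5 0.858 185 325
0 0.832 178 325
mask bbox (241, 184, 77, 140)
tcp [0.5241 0.3331 0.0852] tool x,y [[-0.829, -0.466, -0.309], [-0.49, 0.872, -0.0]] clock 45.95 q [ 0.5066  0.4733  1.6812  0.0023  0.6731 -1.5778]
cup_blue trace 0.61 [275.1 170.7] bbox (230, 138, 96, 76) circ [277.6 181.8] 48.1 -> at z 0.014 [0.5144 0.3271 0.014 ]
cup_blue pin 0.73 [278.3 184. ] [0.521  0.3313 0.004 ]
```

```bash
python3 - <<'E'
from h import *
W=cam("wrist",observe())
for c in((.5185,.33),(.515,.327)):
  for r,z in((.033,.014),(.036,0.002)):
    p=np.array([proj(W,[c[0]+r*np.cos(a),c[1]+r*np.sin(a),z]) for a in np.linspace(0,6.28,200)]); print(c,r,p.min(0).round(),p.max(0).round())
E
```

```text
(0.5185, 0.33) 0.033 [231. 144.] [325. 225.]
(0.5185, 0.33) 0.036 [229. 132.] [328. 218.]
(0.515, 0.327) 0.033 [229. 137.] [325. 220.]
(0.515, 0.327) 0.036 [227. 126.] [327. 214.]
```

The measured cup outline matches a centre at (0.5185, 0.330). Lowering.

Request:
send_rows([
  [[0.04,0,0.12],[0,0,0],0],
  [[0.06,0,0.19],[0,0,0],0],
  [[0.04,0,0.12],[0,0,0],0],
  [[0.02,0,0.06],[0,0,0],0],
  [[0.006,0,0.02],[0,0,0],0],
  [[0.003,0,0.01],[0,0,0],0],
  [[0.003,0,0.01],[0,0,0],0],
  [[0,0,0],[0,0,0],0],
])

```text
clock: 47.1
ee_pos: [0.5242, 0.3331, 0.0574]
eef_rot: [0.151, -0.25, 0.956, 0.039]
ft_force: [-0.3, 0.3, -1.1]
grip_width: 0.0244
finger_force: 39.9
```

Request:
send_rows([
  [[0.003,0,0.01],[0,0,0],0],
  [[0.003,0,0.01],[0,0,0],0],
  [[0.003,0,0.01],[0,0,0],0],
  [[0.003,0,0.01],[0,0,0],0],
  [[0.003,0,0.01],[0,0,0],0],
  [[0,0,0],[0,0,0],0],
  [[0,0,0],[0,0,0],0],
  [[0,0,0],[0,0,0],0],
])

```text
clock: 48.1
ee_pos: [0.5242, 0.3331, 0.0547]
eef_rot: [0.151, -0.25, 0.956, 0.039]
ft_force: [0.7, -0.8, -0.6]
grip_width: 0.0241
finger_force: 39.9
```

Request:
send_rows([
  [[0.003,0,0.01],[0,0,0],0],
  [[0.003,0,0.01],[0,0,0],0],
  [[0.003,0,0.01],[0,0,0],0],
  [[0,0,0],[0,0,0],0],
  [[0,0,0],[0,0,0],0],
  [[0,0,0],[0,0,0],0],
  [[0,0,0],[0,0,0],0],
  [[0,0,0],[0,0,0],0],
])

```text
clock: 49.1
ee_pos: [0.5243, 0.3332, 0.0533]
eef_rot: [0.151, -0.25, 0.955, 0.04]
ft_force: [-0.5, 0.0, 5.3]
grip_width: 0.0237
finger_force: 40.6
```

Request:
send_rows([
  [[0,0,0],[0,0,0],0.3],
  [[0,0,0],[0,0,0],0.35],
  [[0,0,0],[0,0,0],0.45],
  [[0,0,0],[0,0,0],0.55],
  [[0,0,0],[0,0,0],0.55],
  [[0,0,-0.2],[0,0,0],0.55],
  [[0,0,-0.4],[0,0,0],0.55],
  [[0,0,-0.6],[0,0,0],0.55],
])

```text
clock: 50.1
ee_pos: [0.5075, 0.3238, 0.1108]
eef_rot: [0.151, -0.25, 0.956, 0.039]
ft_force: [0.1, -0.0, 0.2]
grip_width: 0.0474
finger_force: 0.0
```

Request:
send_rows([
  [[0.3,0,-0.6],[0,0,0],0.55],
  [[0.5,0,-0.6],[0,0,0],0.55],
  [[0.5,0,-0.6],[0,0,0],0.55],
  [[0.5,0,-0.5],[0,0,0],0.55],
  [[0.2,0,-0.5],[0,0,0],0.55],
  [[0,0,-0.2],[0,0,0],0.55],
  [[0,0,0],[0,0,0],0.55],
  [[0,0,0],[0,0,0],0.55],
])

```text
clock: 51.1
ee_pos: [0.3849, 0.2549, 0.2212]
eef_rot: [0.151, -0.25, 0.956, 0.039]
ft_force: [-0.6, -0.0, 0.3]
grip_width: 0.047
finger_force: 0.0
```

```bash
python3 look.py w14 bottle_blue cup_blue bottle_white cup_white; python3 - <<'E'
from h import *
S=cam("side");T=cam("top");W=cam("wrist",observe())
A=dict(white=(.4136,.352,30,18.5,72,108),black=(.422,.184,24,15,54,85),blue=(.5185,.33,21,13,49,77),red=(.452,.0395,19,12,44,72))
for n,C in(("wrist",W),("side",S),("top",T)):
    get_image(n)
    for k,(x,y,rb,rc,zs,zc) in A.items():
        P=[[x+r*np.cos(a)/1e3,y+r*np.sin(a)/1e3,.004+z/1e3] for r,z in((rb,0),(rb,zs*.75),(rc,zs),(rc,zc)) for a in np.linspace(0,6.28,24)]
        h=cv2.convexHull(np.array([proj(C,p) for p in P]).astype(np.int32)); e=np.zeros((420,560),np.uint8); cv2.fillPoly(e,[h],1)
        d=trace("bottle_"+k,n)
        if d: d=max(d,key=lambda d:(d["mask"]&(e>0)).sum()); m=d["mask"]; print(n,k,round(d["p"],2),"IoU",round((m&(e>0)).sum()/(m|(e>0)).sum(),2),"exp",cv2.boundingRect(e),"got",cv2.boundingRect(m.astype(np.uint8)))
    for k,xyz in (("beaker",None),("dropper_bottle",None)):
        if n!="wrist": print(n,k,[np.round(d["pixel"],1).tolist() for d in pinpoint(k,n)[:2]])
E
```

```text
tcp [0.3849 0.2549 0.2212] tool x,y [[-0.829, -0.466, -0.308], [-0.49, 0.872, -0.0]] clock 51.1 q [ 0.5044 -0.0521  1.9701  0.0026  0.9108 -1.5796]
bottle_blue trace 0.95 [277.1 252. ] bbox (264, 222, 32, 58) circ [280.  250.4] 28.7 -> at z 0 [0.5546 0.3518 0.    ]
bottle_blue pin 0.85 [278.  232.2] [0.5222 0.3303 0.004 ]
cup_blue trace 0.78 [276.7 223.8] bbox (255, 212, 49, 36) circ [278.6 230.7] 24.5 -> at z 0.014 [0.5121 0.3257 0.014 ]
cup_blue pin 0.7 [280.9 233.1] [0.5216 0.3347 0.004 ]
bottle_white trace 0.97 [346.1 207.7] bbox (312, 162, 61, 90) circ [342.9 206.8] 45.3 -> at z 0 [0.4436 0.3863 0.    ]
bottle_white pin 0.89 [338.5 182.4] [0.414  0.3569 0.004 ]
bottle_white pin 0.43 [66.  77.7] [0.4492 0.0428 0.004 ]
cup_white trace 0.66 [324.  167.4] bbox (299, 149, 71, 60) circ [333.9 179.6] 36.1 -> at z 0.014 [0.4094 0.3449 0.014 ]
cup_white trace 0.38 [ 13.1 191.1] bbox (0, 173, 36, 47) circ [ 13.1 197.5] 25.2 -> at z 0.014 [0.6287 0.0076 0.014 ]
wrist white 0.55 IoU 0.91 exp (311, 158, 61, 94) got (312, 161, 61, 90)
wrist black 0.77 IoU 0.9 exp (170, 99, 59, 72) got (171, 102, 57, 70)
wrist blue 0.68 IoU 0.86 exp (262, 218, 33, 61) got (264, 222, 32, 57)
wrist red 0.57 IoU 0.88 exp (0, 57, 83, 57) got (0, 60, 82, 52)
side white 0.68 IoU 0.8 exp (247, 111, 19, 36) got (248, 113, 19, 32)
side black 0.96 IoU 0.77 exp (246, 141, 17, 31) got (247, 142, 17, 29)
side blue 0.77 IoU 0.77 exp (280, 123, 14, 26) got (281, 124, 13, 24)
side red 0.7 IoU 0.79 exp (253, 170, 15, 28) got (254, 172, 14, 25)
side beaker [[289.5, 296.3], [291.3, 147.1]]
side dropper_bottle []
top white 0.94 IoU 0.64 exp (118, 250, 32, 24) got (119, 251, 31, 18)
top black 0.73 IoU 0.95 exp (185, 251, 21, 19) got (185, 251, 21, 19)
top red 0.64 IoU 0.89 exp (239, 243, 15, 16) got (240, 244, 14, 15)
top beaker [[385.8, 221.0]]
top dropper_bottle [[263.6, 196.7]]
```

All four outlines match upright bottles in their own cups, and the bystanders haven't moved.

```bash
python3 -c "
from bench import *
print(job_done())"
```

```text
the job is handed in; nothing more can be done
None
```

All four bottles stand upright in their matching cups, and the beaker and dropper bottle were not moved. The job was handed in at about 51 s of the 112 s allowed. One set-down, black into its cup, was hard: a wrist force of about 53 N, under the 120 N limit, and the bottle stayed upright.

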